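Lay out the clamping parts in their nests

TASK

Lay out the four bare metal parts in their black nests on the bench: the strap clamp in the long nest, the drilled block in the rectangular one, the pulley in the round one, and the bolt, standing on its head, in the small square one. The strap clamp lies across the drilled block, so lift it off first without dragging the block; set every part flat in the middle of its nest, inside the ridges, with the clamp and the block lined up with theirs. Leave the orange carton and the cork sanding block where they are.

Things in the scene. Friction and masses are not known exactly. Their poses are not given: they have to be found in the camera images.
- strap_clamp: flat grey steel bar with a long slot through it, darker than the block, 25 mm wide (own x), 90 mm long (own y), 10 mm thick, 0.09 kg; origin at the centre of its underside, z up. At the start it lies loose and flat on top of the drilled block, crossing it, its underside 26 mm above the bench and its ends hanging free; either end may lie at either end of its nest. Grasp across the 25 mm width.
- drilled_block: light milled aluminium block with bores in its top, 36 mm (own x) by 50 mm (own y) by 26 mm high, 0.13 kg; origin at the centre of its underside, z up. At the start it stands on the bench under the strap clamp. Either way round will do in its nest.
- pulley: turned light metal pulley, 42 mm diameter and 26 mm high, standing on one flange with its axis (own z) upright, 0.06 kg; origin at the centre of its underside; grasp round the flanges. It stays on the same flange.
- bolt: steel hexagon bolt standing on its head on the bench, shank up, 58 mm high in all, 0.05 kg; the head is 19 by 21 mm and 8 mm high, the shank above it 12 mm in diameter; origin at the centre of the underside of the head, z up along the shank.
- long_nest: nest for the strap clamp: a black plastic plate 3 mm thick, fixed to the bench, with an L-shaped ridge at each corner, 6 mm high above the plate (9 mm above the bench) and 4 mm thick; inside the ridges it measures 45 mm (own x) by 110 mm (own y); the sides between the ridges are open over 15 mm (short sides) and 80 mm (long sides). Origin: centre of its underside; the floor on which the part lies is 3 mm above it. Its z is up, y along its length.
- block_nest: nest for the drilled block: a black plastic plate 3 mm thick, fixed to the bench, with an L-shaped ridge at each corner, 6 mm high above the plate (9 mm above the bench) and 4 mm thick; inside the ridges it measures 56 mm (own x) by 70 mm (own y); the sides between the ridges are open over 28 mm and 42 mm. Origin: centre of its underside; the floor on which the part lies is 3 mm above it. Its z is up, y along its length.
- round_nest: nest for the pulley: a round black plastic plate, 70 mm in diameter and 3 mm thick, fixed to the bench, with an unbroken rim 4 mm thick, 62 mm in inner diameter, 6 mm high above the plate (9 mm above the bench). Origin: centre of its underside; the floor on which the part stands is 3 mm above it.
- bolt_nest: nest for the bolt: a black plastic plate 3 mm thick, fixed to the bench, with an L-shaped ridge at each corner, 6 mm high above the plate (9 mm above the bench) and 4 mm thick; inside the ridges it measures 40 by 40 mm; the sides between the ridges are open over 16 mm. Origin: centre of its underside; the floor on which the part lies is 3 mm above it. Its z is up; the bolt may be turned any way about its axis.
- carton: small orange carton, 30 by 50 mm and 22 mm high, loose on the bench among the parts; origin at the centre of its underside. To be left alone.
- sanding_block: brown cork sanding block, 56 by 92 mm and 27 mm high, loose on the bench behind the nests; origin at the centre of its underside. To be left alone.

How it is judged:
By the outcome, as a careful person would: the job done as asked, in the order asked, and still so for the second after the job is handed in, with the robot touching nothing.
It also fails if it takes over 109 s, if anything falls off the work surface, if the arm or the gripper's body presses on something with over 40 N, if the wrist force passes 120 N, or if a joint passes its speed limit or range.

ROBOT

A 6-joint arm with a two-finger parallel gripper is mounted at the origin on a cart in front of the work surface, level with it; the furniture and walls round the work are solid. World frame = base frame: x ahead of the robot, y to its left, z up, the work surface at z = 0. Lengths are in m, angles in rad, forces in N, time in s.
With the tool pointing down it reaches from about 0.375 to 0.975 m from the base axis. Payload 3.8 kg.
Tool frame: the origin (TCP) lies on the mounting face of the last link; the fingertips stand 166 mm ahead of it and the grasp point (between the pads) lies 147 mm ahead of it (arm.tcp_to_tips is the distance from the TCP to the fingertips, in m); z points along the fingers, y is the direction in which the jaws open and shut (so a half turn about z gives the same grasp; the last joint's range is limited). The gripper opens to 88 mm and grips with 3 to 60 N. Pads are 18 mm wide; open, the fingers measure 123 mm over their backs; the gripper's body (75 mm by 187 mm) begins 45 mm behind the grasp point.
Start: joints at [-0.037, 0.264, 1.604, -0, 1.274, -0.037], TCP at [0.675, -0, 0.405] pointing down, gripper open.
Joint ranges: [-2.63, 2.63], [-0.94, 2.18], [0.31, 2.57], [-1.31, 4.45], [0, 2.66], [-2.55, 2.55]. Speed limits (rad/s): [2.57, 2.57, 3.14, 3.14, 3.14, 3.14].

INTERFACE

Orientations are given as a unit quaternion [w, x, y, z].
In Python, from plant import sensors, capture, order, find_in, regions_of, arm gives the robot as it stands.
- The arm moves only by the tool play_rows, never from a script. Its argument "deltas" is a list of rows, each a list of 7 numbers: the shift along the tool's x, y, z in cm, then the turn, a rotation vector about the tool's x, y, z in degrees, then the gripper command: -1 is shut, 1 is fully open, values between are in proportion. A call has 1 to 20 rows; each row is the pose to reach, as a shift and turn from the pose commanded when the call began, along the tool's axes at that moment; what a row does not reach only later rows make up. A row lasts 1/8 s, in which the tool goes at most 62.5 mm and 10.7 degrees, less where a joint would pass 70% of its speed; a pose out of reach is approached as far as the arm can. A call with a gripper value outside its range is refused whole. The fingers move at their own pace and stop on an object; "force" is the grip in N (left out, the last holds). Time passes only in rows, so rows that repeat a pose let the fingers close. It gives the time, the measured TCP pose, the force and the opening at its end, in the units of the state.
- sensors.state(): the state, without advancing time (a new reading comes with each control period).
- capture(name): name is "scene" or "side" or "wrist"; returns a dict with "color" (384x512x3 uint8, red, green, blue), "mtx" (3x3 intrinsics, pixels), "R" (3x3) and "t" (3): a world point X has camera coordinates R X + t. Camera axes: x right, y down, z forward; pixel columns grow to the right and rows downward; lengths in m; the calibration is good to about 2 mm. A picture is of the moment at which its call begins. There is no depth.
- order.job_done(): hands the job in, once; it reports no verdict.
Trained networks look in a picture, given as the dict that the camera call returned (one of the last four; its "shot" number tells which), for a name from the list of things; names that differ only in an ending like _2 or _b are one class to them, and where a whole thing is asked for, a point or a joint stands for the part that bears it (a point fixed in the world has none). Each returns a list of dicts, best first, with "p" (0 to 1); they miss things now and then, are a little off and sometimes report something else, mostly with a low value. They report only what shows in the picture. A call takes as long as a camera call.
- find_in(name, picture): "pixel" ([column, row] in pixels, amid what is visible of it).
- regions_of(name, picture): "mask" (384x512 bool, what is visible of it) and "pixel" ([column, row] in pixels, amid what is visible of it).
The state is a dict: "time": time; "q": joint angles; "dq": joint speeds; "tau": joint torques, N m; "tool_pos": TCP position; "tcp_rot": TCP orientation; "contact_force": force on the tool from outside, world axes, zero at the start; "ft_torque": the same for the moment, N m; "width": finger opening in m.
Only numpy, scipy, OpenCV 4.12 (cv2) and the standard library are available. Lean on these libraries where they do the work, as an engineer would, in place of code of your own. Each camera call takes 0.05 s, during which the arm holds its last target.

## Working session

There is one attempt and no reset: what is moved stays moved. The work goes in short steps, Python scripts to look and compute and a tool call to move; the robot and the scene stay as the last step left them, time stands still between calls to the robot, and variables do not carry over. Pictures are saved under pics/ and viewed, and the job is handed in when it is done.

Besides the shell and the picture viewer there is one more tool, called after "Emit:" by a JSON object that holds its "fn" and its "kwargs". play_rows: Moves the arm, as the interface text tells. Its arguments: {"type":"object","properties":{"deltas":{"type":"array","items":{"type":"array","items":{"type":"number"}}},"force":{"type":"number"}},"required":["deltas"]}

```bash
ls; mkdir -p pics; python3 - <<'E'
from plant import sensors, capture, order, find_in, regions_of, arm
import cv2, pickle
print(sensors.state()); print(arm.tcp_to_tips)
names=["strap_clamp","drilled_block","pulley","bolt","long_nest","block_nest","round_nest","bolt_nest","carton","sanding_block"]
D={}
for c in ["scene","side","wrist"]:
    p=capture(c); cv2.imwrite(f"pics/{c}0.png",p["color"][:,:,::-1])
    print(c,p["mtx"].tolist(),p["R"].tolist(),p["t"].tolist())
    D[c]={'pic':p}
    for n in names:
        r=regions_of(n,p); D[c][n]=r
        print(n,[(round(float(x["p"]),2),[int(v) for v in x["pixel"]],int(x["mask"].sum())) for x in r[:3]])
pickle.dump(D,open("d0.pkl","wb"))
print(sensors.state()["time"])
E
```

```text
pics
{'time': 0.0, 'q': array([-3.68811702e-02,  2.64709385e-01,  1.60534436e+00,  1.96736696e-06,
        1.27370644e+00, -3.69003781e-02]), 'dq': array([ 9.01832113e-04,  5.30606005e-04, -1.35328556e-03,  3.67257866e-05,
        3.12064606e-03,  3.07863095e-04]), 'tau': array([-9.59501231e-04, -5.02113855e+01, -3.56871557e+01,  7.25938403e-02,
        2.92220683e-02, -1.93505334e-04]), 'tool_pos': array([6.74658750e-01, 2.37803403e-05, 4.03433120e-01]), 'tcp_rot': array([-0.00079472,  0.70709978,  0.70711295, -0.00073686]), 'contact_force': array([ 0.87638855, -0.11269144,  0.41583224]), 'ft_torque': array([-0.00249646, -0.03800079, -0.04992432]), 'width': 0.08786366200112475}
0.166
scene [[427.5516046679973, 0.0, 252.62670412961702], [0.0, 427.5516046679973, 190.0796402813858], [0.0, 0.0, 1.0]] [[0.6304340531726043, -0.7758240386857513, 0.025494422874261898], [-0.3875349048761319, -0.3430283914870465, -0.855656601760576], [0.6725842713764641, 0.5295550808283681, -0.5169156742311567]] [-0.4315643588035066, 0.23141729495469662, 0.5931258210907816]
strap_clamp [(0.52, [162, 189], 240
[... 1386 characters left out ...]
9608, 0.2660592704653952], [-0.0002774322034399062, -0.2660592279834656, -0.9639566433383902]] [-0.6736213522648048, -0.03684258547194827, 0.388415562397963]
strap_clamp [(0.58, [95, 115], 1595)]
drilled_block [(0.65, [109, 115], 616)]
pulley [(0.69, [112, 255], 237), (0.45, [102, 196], 979)]
bolt [(0.45, [135, 326], 85)]
long_nest [(0.83, [201, 317], 783), (0.39, [112, 258], 274)]
block_nest [(0.85, [195, 115], 2827)]
round_nest [(0.95, [199, 200], 1706), (0.6, [133, 326], 123)]
bolt_nest [(0.63, [196, 200], 1742), (0.57, [108, 117], 699), (0.53, [203, 263], 270)]
carton [(0.63, [99, 195], 966), (0.21, [195, 115], 2700)]
sanding_block [(0.59, [277, 132], 2758), (0.35, [112, 256], 228)]
1.65
```

```bash
python3 - <<'E'
import cv2
for c in ["scene","side","wrist"]:
    im=cv2.imread(f"pics/{c}0.png"); cv2.imwrite(f"pics/{c}0b.png",cv2.resize(im,(800,600),interpolation=cv2.INTER_CUBIC))
im=cv2.imread("pics/wrist0.png")[60:360,50:350]
cv2.imwrite("pics/w0c.png",cv2.resize(im,(600,600),interpolation=cv2.INTER_CUBIC))
im=cv2.imread("pics/scene0.png")[130:310,130:370]
cv2.imwrite("pics/s0c.png",cv2.resize(im,(800,600),interpolation=cv2.INTER_CUBIC))
im=cv2.imread("pics/side0.png")[120:300,150:390]
cv2.imwrite("pics/d0c.png",cv2.resize(im,(800,600),interpolation=cv2.INTER_CUBIC))
E
```

```text
(no output)
```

View pics/w0c.png

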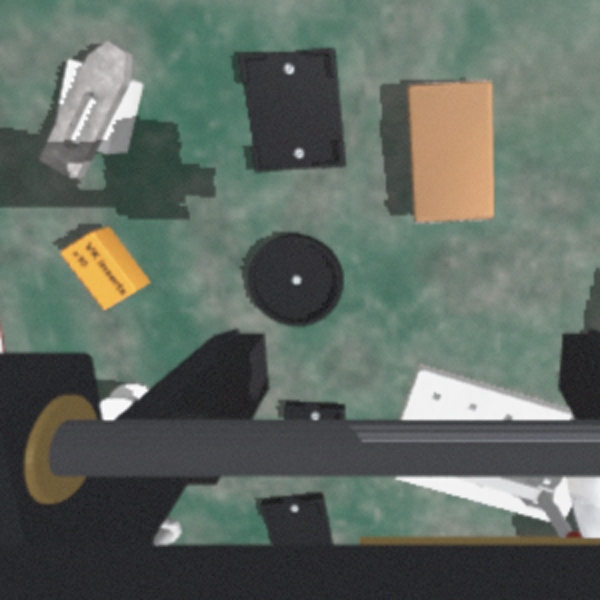

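View pics/s0c.png

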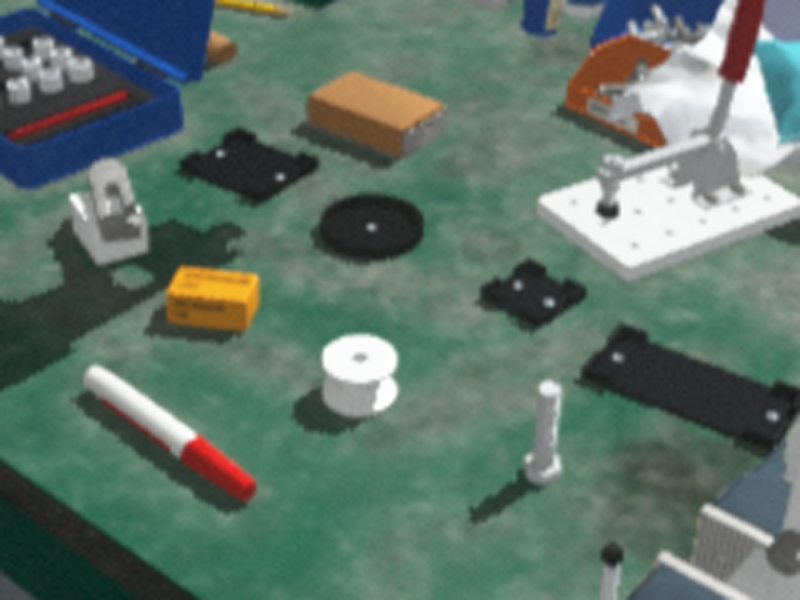

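View pics/d0c.png

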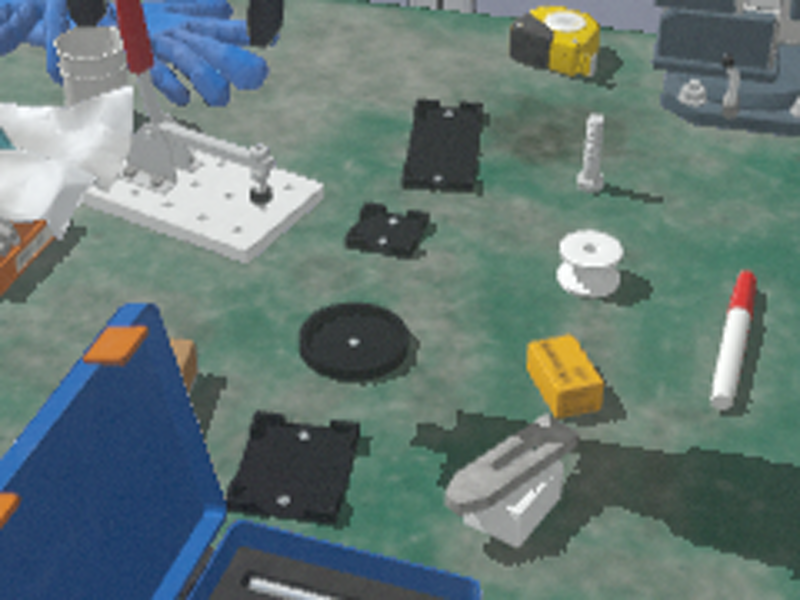

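View pics/scene0b.png

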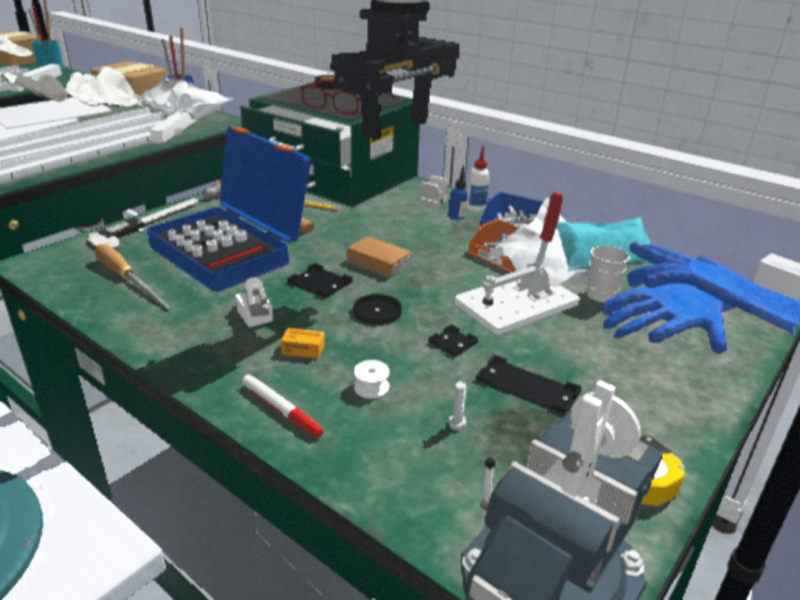

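The wrist crop shows the clamp lying across the block at upper left, then the carton, round nest and block nest. The scene and side views show the pulley and bolt nearer the vise, and the long nest between the vise and the toggle-clamp board. Next I'll work out rough positions.

```bash
cat > h.py <<'E'
import numpy as np, cv2, pickle
def unproj(p,px,z):
    K,R,t=np.array(p["mtx"]),np.array(p["R"]),np.array(p["t"])
    px=np.atleast_2d(px).astype(float)
    d=(np.linalg.inv(K)@np.c_[px,np.ones(len(px))].T).T@R
    C=-R.T@t
    s=(z-C[2])/d[:,2]
    return C+s[:,None]*d
def proj(p,X):
    K,R,t=np.array(p["mtx"]),np.array(p["R"]),np.array(p["t"])
    c=np.atleast_2d(X)@R.T+t; u=c@K.T
    return u[:,:2]/u[:,2:]
E
python3 - <<'E'
from h import *
D=pickle.load(open("d0.pkl","rb"))
z=dict(strap_clamp=.034,drilled_block=.018,pulley=.013,bolt=.02,long_nest=.004,block_nest=.004,round_nest=.004,bolt_nest=.004,carton=.015,sanding_block=.02)
for c in D:
    p=D[c]['pic']; print(c,'cam',np.round(-p["R"].T@p["t"],3))
    for n in z:
        print(n,[(round(float(r['p']),2),np.round(unproj(p,r['pixel'],z[n])[0,:2],3).tolist()) for r in D[c][n][:2]])
    # vise, board etc
p=D['scene']['pic']
S=lambda u,v:(130+u*240/800,130+v*180/600)
F=lambda u,v:(u*.64,v*.64)
for n,px,zz in [("marker post top",F(490,462),.08),("post base",F(486,505),0),("vise jaw left top",F(533,440),.08),("vise jaw L bottom",F(530,480),.04),("board L",S(538,210),.012),("board front",S(630,277),.0),("board top right",S(800,205),.01),("toggle knob",S(607,210),.02),("case near corner",F(215,285),0),("case right",F(288,240),.0),("marker",S(95,375),.01),("marker r",S(240,495),.01)]:
    print(n,np.round(unproj(p,px,zz)[0],3))
E
```

```text
scene cam [-0.037 -0.57   0.516]
strap_clamp [(0.52, [0.461, 0.072])]
drilled_block [(0.57, [0.439, 0.047])]
pulley [(0.66, [0.447, -0.159]), (0.63, [0.451, -0.032])]
bolt [(0.59, [0.463, -0.265])]
long_nest [(0.88, [0.583, -0.3]), (0.45, [0.714, 0.069])]
block_nest [(0.6, [0.6, 0.074])]
round_nest [(0.92, [0.594, -0.043])]
bolt_nest [(0.7, [0.592, -0.174]), (0.51, [0.475, -0.258])]
carton [(0.98, [0.445, -0.034]), (0.3, [0.582, -0.051])]
sanding_block [(0.63, [0.676, 0.032])]
side cam [0.387 0.753 0.652]
strap_clamp [(0.64, [0.463, 0.085])]
drilled_block [(0.6, [0.46, 0.097])]
pulley [(0.67, [0.457, -0.15]), (0.44, [0.679, 0.009])]
bolt [(0.55, [0.465, -0.289])]
long_nest [(0.94, [0.58, -0.305])]
block_nest [(0.95, [0.594, 0.082])]
round_nest [(0.85, [0.589, -0.047])]
bolt_nest [(0.64, [0.598, -0.17])]
carton [(0.65, [0.453, -0.026])]
sanding_block []
wrist cam [0.674 0.068 0.384]
strap_clamp [(0.58, [0.47, 0.076])]
drilled_block [(0.65, [0.478, 0.077])]
pulley [(0.69, [0.45, -0.132]), (0.45, [0.449, -0.036])]
bolt [(0.45, [0.473, -0.258])]
long_nest [(0.83, [0.58, -0.254]), (0.39, [0.443, -0.142])]
block_nest [(0.85, [0.59, 0.076])]
round_nest [(0.95, [0.589, -0.045]), (0.6, [0.461, -0.272])]
bolt_nest [(0.63, [0.585, -0.045]), (0.57, [0.47, 0.075])]
carton [(0.63, [0.447, -0.034]), (0.21, [0.593, 0.076])]
sanding_block [(0.59, [0.703, 0.054]), (0.35, [0.453, -0.13])]
marker post top [ 0.364 -0.369  0.08 ]
post base [ 0.385 -0.36   0.   ]
vise jaw left top [ 0.414 -0.384  0.08 ]
vise jaw L bottom [ 0.405 -0.392  0.04 ]
board L [ 0.666 -0.127  0.012]
board front [ 0.654 -0.209  0.   ]
board top right [ 0.795 -0.258  0.01 ]
toggle knob [ 0.686 -0.169  0.02 ]
case near corner [0.48  0.185 0.   ]
case right [0.659 0.216 0.   ]
marker [ 0.355 -0.039  0.01 ]
marker r [ 0.338 -0.17   0.01 ]
```

View pics/side0b.png

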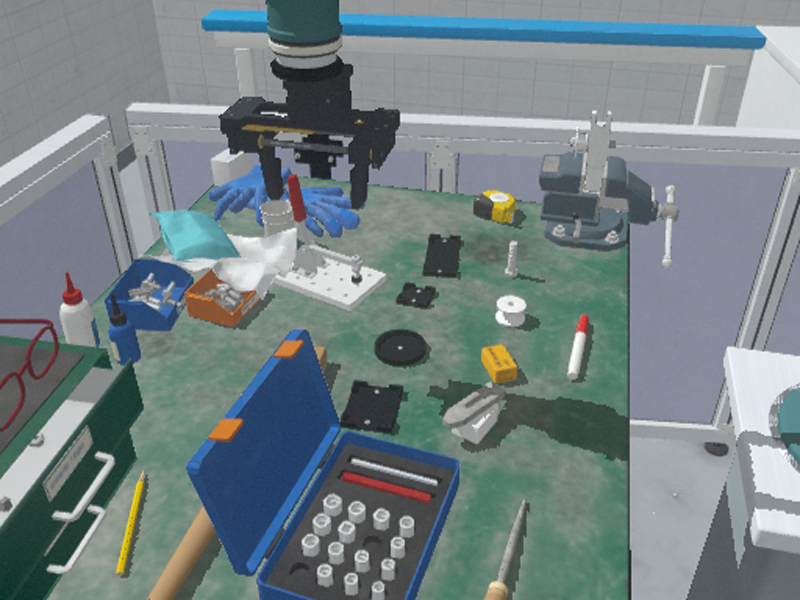

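View pics/wrist0b.png

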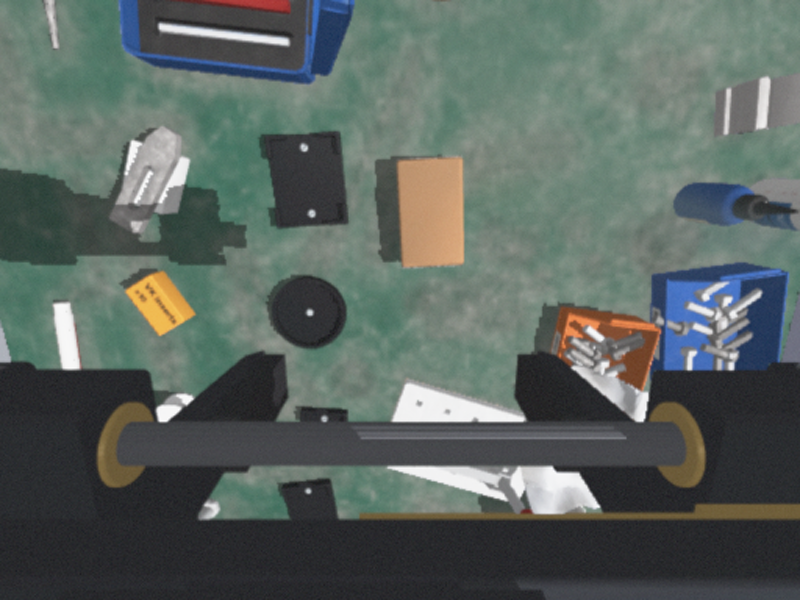

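Emit:
{"fn": "play_rows", "kwargs": {"deltas": [[-6,-3,0,0,0,0,1],[-12,-6,0,0,0,0,1],[-18,-9,0,0,0,0,1],[-24,-12,0,0,0,0,1],[-27,-14.5,0,0,0,0,1],[-27,-14.5,0,0,0,0,1],[-27,-14.5,0,0,0,0,1]]}}

```text
time: 2.52
tool_pos: [0.5301, -0.27, 0.4048]
tcp_rot: [0.0, 0.707, 0.707, 0.0]
contact_force: [0.4, 0.0, 1.0]
width: 0.0881
```

```bash
python3 - <<'E'
from plant import sensors, capture, find_in, regions_of
from h import *
p=capture("wrist"); D={'pic':p}
for n in ["pulley","bolt","long_nest","round_nest","bolt_nest"]:
    D[n]=regions_of(n,p); print(n,[(round(float(x["p"]),2),[int(v) for v in x["pixel"]],int(x["mask"].sum())) for x in D[n][:3]])
pickle.dump(D,open("d1.pkl","wb"))
cv2.imwrite("pics/w1.png",cv2.resize(p["color"][:,:,::-1],(800,600),interpolation=cv2.INTER_CUBIC))
s=sensors.state();print(s["time"],s["tool_pos"],s["tcp_rot"])
E
```

```text
pulley [(0.81, [197, 79], 1049), (0.35, [209, 171], 243)]
bolt [(0.69, [208, 171], 223)]
long_nest [(0.66, [290, 185], 2803)]
round_nest [(0.62, [300, 8], 929)]
bolt_nest [(0.8, [303, 96], 1360)]
2.825 [ 0.53069487 -0.2689033   0.404618  ] [-7.93995596e-05  7.06420026e-01  7.07792863e-01  5.01774800e-05]
```

View pics/w1.png

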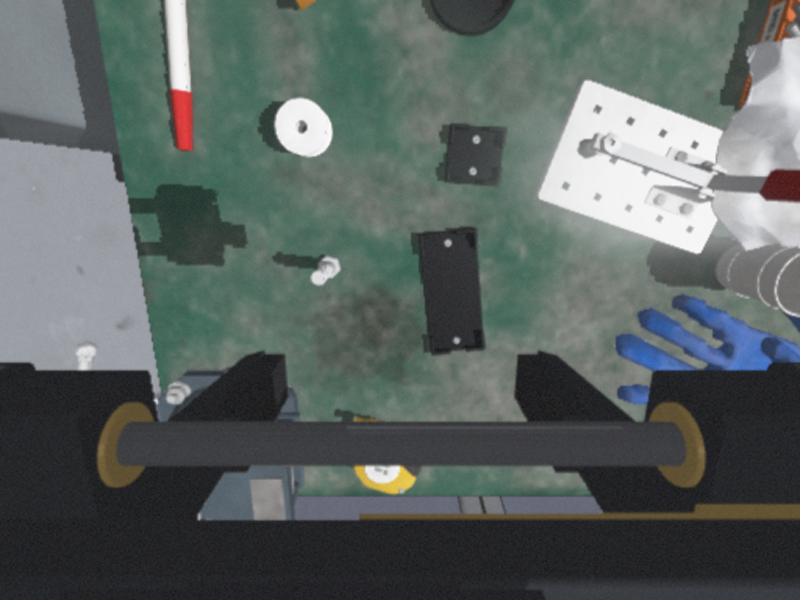

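The wrist view shows the pulley at (303,127), the bolt at (325,268), the bolt nest at (473,155) and the long nest at (450,290), all clear of the vise. I'll fit these and the block and round nests by silhouette.

```bash
cat > fit.py <<'E'
from h import *
from scipy.optimize import minimize
def box(cx,cy,sx,sy,z0,z1):
    return np.array([[cx+a*sx/2,cy+b*sy/2,z] for a in(-1,1) for b in(-1,1) for z in(z0,z1)])/1000
def cyl(d,z0,z1,n=40):
    a=np.arange(n)*2*np.pi/n
    return np.array([[d/2*np.cos(t),d/2*np.sin(t),z] for t in a for z in(z0,z1)])/1000
def nest(ix,iy,ox,oy):
    X,Y=ix+8,iy+8
    P=[box(0,0,X,Y,0,3)]
    lx,ly=(X-ox)/2,(Y-oy)/2
    for a in(-1,1):
        for b in(-1,1):
            P.append(box(a*(X/2-lx/2),b*(Y/2-2),lx,4,0,9)); P.append(box(a*(X/2-2),b*(Y/2-ly/2),4,ly,0,9))
    return P
M=dict(long_nest=nest(45,110,15,80),block_nest=nest(56,70,28,42),bolt_nest=nest(40,40,16,16),
 round_nest=[cyl(70,0,9)],pulley=[cyl(42,0,26)],drilled_block=[box(0,0,36,50,0,26)],
 strap_clamp=[box(0,0,25,90,26,36)],carton=[box(0,0,30,50,0,22)])
S=4
def render(p,parts,pose,win):
    x,y,th=pose; u0,v0,u1,v1=win
    im=np.zeros(((v1-v0)*S,(u1-u0)*S),np.uint8)
    c,s=np.cos(th),np.sin(th)
    for P in parts:
        W=np.c_[P[:,0]*c-P[:,1]*s+x,P[:,0]*s+P[:,1]*c+y,P[:,2]]
        q=(proj(p,W)+.5-[u0,v0])*S-.5
        h=cv2.convexHull((q*16).astype(np.float32)).round().astype(np.int32)
        cv2.fillConvexPoly(im,h,255,cv2.LINE_AA,4)
    return cv2.resize(im,(u1-u0,v1-v0),interpolation=cv2.INTER_AREA)/255.
def fit(p,parts,mask,pose,sym=False):
    ys,xs=np.where(mask>0.3); win=(max(xs.min()-12,0),max(ys.min()-12,0),min(xs.max()+12,512),min(ys.max()+12,384))
    m=mask[win[1]:win[3],win[0]:win[2]].astype(float)
    def cost(v):
        q=pose+np.array([v[0]*.01,v[1]*.01,0 if sym else v[2]*.2])
        r=render(p,parts,q,win); return np.abs(r-m).sum()/m.sum()
    best=None
    for a in ([0] if sym else [-1,0,1]):
        o=minimize(cost,[0,0,a],method="Nelder-Mead",options=dict(initial_simplex=np.array([[0,0,a],[1,0,a],[0,1,a],[0,0,a+1]]),xatol=1e-3,fatol=1e-5,maxiter=400))
        if best is None or o.fun<best.fun: best=o
    v=best.x
    return pose+np.array([v[0]*.01,v[1]*.01,0 if sym else v[2]*.2]),best.fun
def dark(p,net,k=9,lo=35,hi=75):
    g=p["color"].max(2).astype(float)
    soft=np.clip((hi-g)/(hi-lo),0,1)
    return soft*cv2.dilate(net.astype(np.uint8),np.ones((k,k)))
E
python3 - <<'E'
from fit import *
D0=pickle.load(open("d0.pkl","rb"));D1=pickle.load(open("d1.pkl","rb"))
p=D1['pic']; 
def pt(D,n,z): return np.r_[unproj(D['pic'],D[n][0]['pixel'],z)[0,:2]]
for D,n in [(D1,'long_nest'),(D1,'bolt_nest'),(D0['wrist'],'block_nest'),(D0['wrist'],'round_nest')]:
    c=pt(D,n,.004); net=D[n][0]['mask']; d=dark(D['pic'],net)
    for nm,m in [('net',net.astype(float)),('dark',d)]:
        q,f=fit(D['pic'],M[n],m,np.r_[c,0.05],n=='round_nest'); print(n,nm,np.round(q[:2],4),round(np.degrees(q[2]),1),'err',round(f,3))
c=pt(D1,'pulley',.013); q,f=fit(p,M['pulley'],D1['pulley'][0]['mask'].astype(float),np.r_[c,0],True);print('pulley',q,f)
# dots and cross section colours
g=p['color'].max(2); print(g[185,255:320])
im=cv2.resize(p['color'][40:240,170:330,::-1],(480*1,600),interpolation=cv2.INTER_NEAREST)
cv2.imwrite("pics/w1c.png",im)
E
```

```text
long_nest net [ 0.5778 -0.296 ] 6.6 err 0.04
long_nest dark [ 0.5758 -0.2951] 7.1 err 0.744
bolt_nest net [ 0.593  -0.1725] -4.2 err 0.044
bolt_nest dark [ 0.5885 -0.173 ] -4.4 err 4.594
block_nest net [0.5917 0.0763] 2.9 err 0.031
block_nest dark [0.5897 0.0756] 3.2 err 1.38
round_nest net [ 0.5862 -0.0451] 2.9 err 0.039
round_nest dark [ 0.5843 -0.0442] 2.9 err 0.758
pulley [ 0.4490078  -0.15194618  0.        ] 0.04088300715901232
[111 108 107 110 109 111 111 112 112 116 115 112 112 109 107 100  55  54
  52  53  53  48  51  48  52  51  47  50  50  51  52  51  51  48  52  54
  53  56  50  55  53  53  49  50  55  55  54  56  50  56  55  60  86 110
 113 112 114 115 112 114 116 115 114 114 114]
```

View pics/w1c.png

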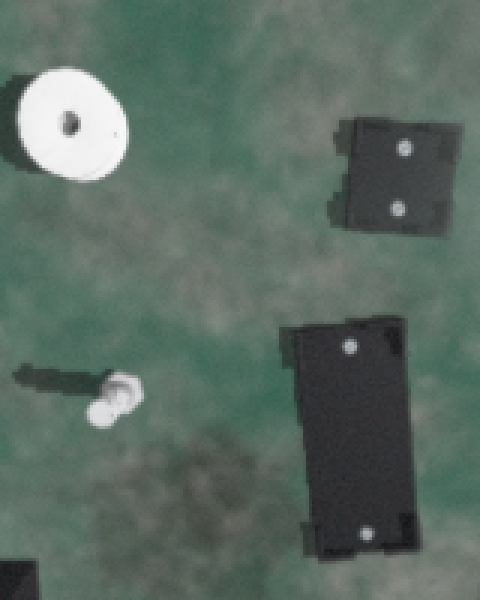

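```bash
python3 - <<'E'
from fit import *
D0=pickle.load(open("d0.pkl","rb"));D1=pickle.load(open("d1.pkl","rb"))
p=D1['pic']
def blobs(p,net):
    m=cv2.morphologyEx(net.astype(np.uint8),cv2.MORPH_CLOSE,np.ones((7,7)))
    g=p['color'].min(2)*m
    n,l,st,ce=cv2.connectedComponentsWithStats((g>105).astype(np.uint8))
    out=[]
    for i in range(1,n):
        if st[i,4]>=3:
            w=(cv2.dilate((l==i).astype(np.uint8),np.ones((3,3)))*np.clip(g.astype(float)-60,0,None)); yy,xx=np.mgrid[:384,:512]
            out.append([ (w*xx).sum()/w.sum(),(w*yy).sum()/w.sum()])
    return np.array(out)
for D,n in [(D1,'long_nest'),(D1,'bolt_nest'),(D0['wrist'],'block_nest'),(D0['wrist'],'round_nest')]:
    b=blobs(D['pic'],D[n][0]['mask']); 
    if len(b)==0: print(n,'none');continue
    X=unproj(D['pic'],b,.003); print(n,np.round(X[:,:2],4).tolist(),'mean',np.round(X.mean(0),4)[:2], 'ang' ,np.degrees(np.arctan2(*(X[0]-X[-1])[:2][::-1]))-90)
bolt=[cyl(20,0,8,6),cyl(12,8,58)]
q,f=fit(p,bolt,D1['bolt'][0]['mask'].astype(float),np.array([.466,-.265,0.]),False);print('bolt',q,f)
# top: shank top ellipse center crop (103,413), 
print('shank top',unproj(p,[170+103/3,40+413/3],.058), 'head', unproj(p,[170+123/3,40+393/3],.006))
print('pulley top hole', unproj(p,[170+70/3,40+123/3],.026),'top disc', unproj(p,[170+74/3,40+124/3],.026))
E
```

```text
long_nest [[0.5719, -0.2475], [0.5832, -0.3426], [0.5868, -0.3544], [0.6026, -0.3545]] mean [ 0.5861 -0.3248] ang 15.968191902734716
bolt_nest [[0.5939, -0.1589], [0.592, -0.1849]] mean [ 0.593  -0.1719] ang -4.184509943049804
block_nest [[0.5896, 0.1044], [0.5931, 0.0487]] mean [0.5913 0.0766] ang 3.6119146699409725
round_nest [[0.5858, -0.0442]] mean [ 0.5858 -0.0442] ang -90.0
bolt [ 0.46238507 -0.26981231 -0.08327393] 0.08708344324276797
shank top [[ 0.46364508 -0.26912898  0.058     ]] head [[ 0.46340993 -0.26998302  0.006     ]]
pulley top hole [[ 0.45003556 -0.15210432  0.026     ]] top disc [[ 0.45168431 -0.15249408  0.026     ]]
```

Emit:
{"fn": "play_rows", "kwargs": {"deltas": [[6,-1.2,2,0,0,0,1],[12,-2.4,4,0,0,0,1],[18,-3.6,6,0,0,0,1],[24,-4.8,8,0,0,0,1],[28,-6,10,0,0,0,1],[28,-6,10,0,0,0,1],[28,-6,10,0,0,0,1]]}}

```text
time: 3.7
tool_pos: [0.4705, 0.0103, 0.3053]
tcp_rot: [0.001, 0.706, 0.708, 0.0]
contact_force: [0.4, -0.7, 0.3]
width: 0.088
```

```bash
python3 - <<'E'
from plant import sensors, capture, find_in, regions_of
from fit import *
p=capture("wrist"); D={'pic':p}
for n in ["strap_clamp","drilled_block"]:
    D[n]=regions_of(n,p); print(n,[(round(float(x["p"]),2),[int(v) for v in x["pixel"]],int(x["mask"].sum())) for x in D[n][:3]])
pickle.dump(D,open("d2.pkl","wb"))
im=p["color"][20:230,170:350,::-1].copy()
cv2.imwrite("pics/w2.png",cv2.resize(im,(514,600),interpolation=cv2.INTER_CUBIC))
c=p["color"].copy()
for n in ["strap_clamp","drilled_block"]:
    c[D[n][0]['mask']]=c[D[n][0]['mask']]//2+np.array([100,0,0] if n[0]=='s' else [0,0,100],np.uint8)
cv2.imwrite("pics/w2m.png",cv2.resize(c[20:230,170:350,::-1],(514,600)))
q,f=fit(p,M['strap_clamp'],D['strap_clamp'][0]['mask'].astype(float),np.array([.47,.076,-.4]));print('clamp',q,np.degrees(q[2]),f)
s=sensors.state();print(s["time"],s["tool_pos"],s["tcp_rot"])
E
```

```text
strap_clamp [(0.64, [254, 115], 2201)]
drilled_block []Traceback (most recent call last):
  File "<stdin>", line 11, in <module>
IndexError: list index out of range
```

View pics/w2.png

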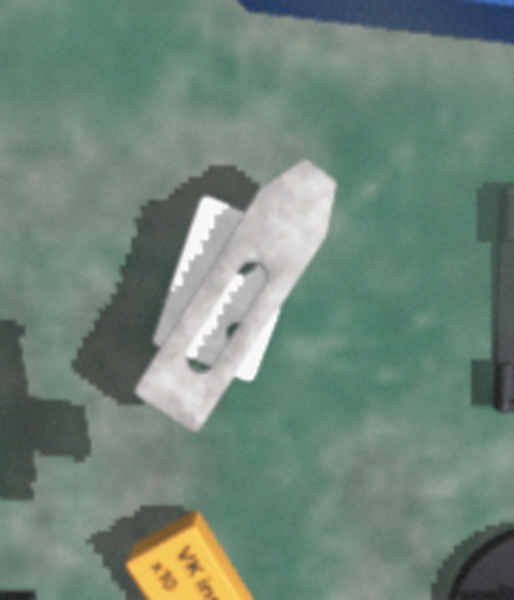

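```bash
python3 - <<'E'
from fit import *
D=pickle.load(open("d2.pkl","rb"));p=D['pic']
C=lambda a:np.array(a,float)/ (600/210)+[170-.32,20-.32]
mm=lambda X:np.round(X*1000,1)
T=unproj(p,C([(137,390),(198,430),(308,160),(335,183),(262,180),(325,232)]),.036)[:,:2]; print('clamp pts',mm(T).tolist())
print('width',np.linalg.norm(T[0]-T[1]), 'ang left',np.degrees(np.arctan2(*(T[4]-T[0])[::-1]))-90,'right',np.degrees(np.arctan2(*(T[5]-T[1])[::-1]))-90)
a=np.arctan2(*((T[4]-T[0])+(T[5]-T[1]))[::-1]); u=np.array([np.cos(a),np.sin(a)])
e=(T[0]+T[1])/2; print('end mid',mm(e),'tip along',(T[2:4]-e)@u,'centre',mm(e+u*.045))
B=unproj(p,C([(208,197),(155,343),(250,380),(278,307)]),.026)[:,:2]; print('block',mm(B).tolist())
print('left len',np.linalg.norm(B[0]-B[1]),np.degrees(np.arctan2(*(B[0]-B[1])[::-1]))-90,'bot len',np.linalg.norm(B[2]-B[1]),np.degrees(np.arctan2(*(B[2]-B[1])[::-1])),'right ang',np.degrees(np.arctan2(*(B[3]-B[2])[::-1]))-90)
print('block c (from diag)',mm((B[0]+B[2])/2))
m=D['strap_clamp'][0]['mask']; 
taper=[np.array([[x,y,z] for x,y in [(-12.5,-45),(12.5,-45),(12.5,33),(5.5,45),(-5.5,45),(-12.5,33)] for z in(26,36)])/1000]
m2=cv2.morphologyEx(m.astype(np.uint8),cv2.MORPH_CLOSE,np.ones((15,15)))
q,f=fit(p,taper,m2.astype(float),np.array([.47,.08,-.55]));print('clampfit',mm(q[:2]),np.degrees(q[2]),f)
# block fit: bright pixels outside
c=p['color'][20:230,170:350,::-1].copy(); 
for pose,parts,col in [(q,taper,(0,0,255)),(np.r_[(B[0]+B[2])/2,-0.3665+.02],M['drilled_block'],(255,0,0))]:
    r=render(p,parts,pose,(170,20,350,230)); k,_=cv2.findContours(cv2.resize((r>.5).astype(np.uint8),(514,600)),0,2)
    c=cv2.resize(c,(514,600)); cv2.drawContours(c,k,-1,col,1)
cv2.imwrite("pics/w2f.png",c)
E
```

```text
clamp pts [[433.2, 47.1], [453.0, 33.9], [487.6, 116.7], [496.0, 110.2], [473.7, 111.0], [493.4, 96.1]]
width 0.02379447634354096 ang left -32.369175100295756 right -33.010229798853864
end mid [443.1  40.5] tip along [0.08822227 0.08731504] centre [467.4  78.3]
block [[456.7, 107.3], [438.4, 61.6], [470.2, 49.3], [479.5, 73.3]]
left len 0.04928116451539656 -21.848781868658875 bot len 0.034174182555655706 -21.05851242942187 right ang -20.98066780068139
block c (from diag) [463.5  78.3]
clampfit [466.4  76.4] -33.298368803012224 0.06279441654710664
```

View pics/w2f.png

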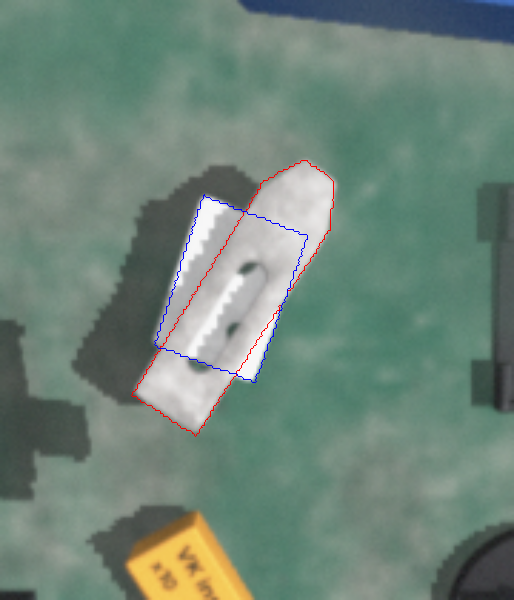

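Emit:
{"fn": "play_rows", "kwargs": {"deltas": [[3,0,2,0,0,10,0],[6,-0.3,4,0,0,20,0],[6.75,-0.3,6,0,0,30,0],[6.75,-0.3,8,0,0,33,0],[6.75,-0.3,9,0,0,33,0],[6.75,-0.3,9,0,0,33,0]]}}

```text
time: 4.6
tool_pos: [0.4672, 0.0768, 0.2144]
tcp_rot: [-0.0, 0.879, 0.477, -0.0]
contact_force: [0.7, -0.6, -0.2]
width: 0.0442
```

```bash
python3 - <<'E'
from plant import sensors, capture
from fit import *
s=sensors.state();print(s["time"],s["tool_pos"],s["tcp_rot"],s["width"])
p=capture("side")
cv2.imwrite("pics/s3.png",cv2.resize(p["color"][200:310,240:380,::-1],(760,597),interpolation=cv2.INTER_CUBIC))
E
```

```text
4.6 [0.46717909 0.07675289 0.21441124] [-1.65783991e-04  8.78930470e-01  4.76949643e-01 -4.89197153e-04] 0.04422156080609945
```

View pics/s3.png

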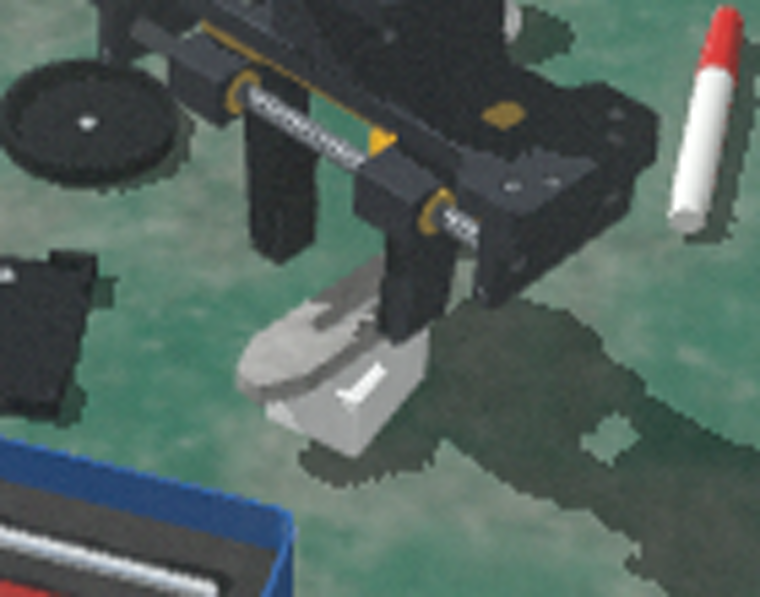

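The fingers straddle the clamp, aligned with it. Going down to 28 mm at the tips and closing.

Emit:
{"fn": "play_rows", "kwargs": {"deltas": [[0,0,1.0,0,0,0,0],[0,0,1.8,0,0,0,0],[0,0,2.1,0,0,0,0],[0,0,2.1,0,0,0,0],[0,0,2.1,0,0,0,-0.5],[0,0,2.1,0,0,0,-1],[0,0,2.1,0,0,0,-1],[0,0,2.1,0,0,0,-1],[0,0,2.1,0,0,0,-1]], "force": 25}}

```text
time: 5.78
tool_pos: [0.4672, 0.0775, 0.194]
tcp_rot: [0.0, 0.879, 0.477, 0.0]
contact_force: [0.2, -0.1, 2.2]
width: 0.0246
```

```bash
cat >> h.py <<'E'
def dl(cur,tgt):
    """cur,tgt=(x,y,z,yawdeg of jaw) -> tool deltas cm, rot deg"""
    a=np.radians(cur[3]); d=np.array(tgt[:2])-np.array(cur[:2])
    return np.round([100*d@[-np.sin(a),np.cos(a)],100*d@[np.cos(a),np.sin(a)],100*(cur[2]-tgt[2]),-(tgt[3]-cur[3])],2)
E
python3 -c "
from h import *
print(dl((.467,.0775,.194,-33),(.5777,-.2955,.194,6.7)))"
```

```text
[-25.25  29.6    0.   -39.7 ]
```

Emit:
{"fn": "play_rows", "kwargs": {"deltas": [[0,0,-0.5,0,0,0,-1],[0,0,-2,0,0,0,-1],[0,0,-4,0,0,0,-1],[0,0,-7,0,0,0,-1],[0,0,-10,0,0,0,-1],[0,0,-10,0,0,0,-1]]}}

```text
time: 6.52
tool_pos: [0.4684, 0.0777, 0.2971]
tcp_rot: [0.001, 0.879, 0.477, 0.003]
contact_force: [1.0, 0.7, -1.1]
width: 0.0247
```

```bash
python3 - <<'E'
from plant import sensors, capture
from fit import *
s=sensors.state();print(s["time"],s["tool_pos"],s["width"],s["contact_force"])
p=capture("side"); a=cv2.resize(p["color"][180:300,240:360,::-1],(400,400),interpolation=cv2.INTER_CUBIC)
pickle.dump(p,open("p4side.pkl","wb"))
p=capture("scene"); b=cv2.resize(p["color"][130:250,110:230,::-1],(400,400),interpolation=cv2.INTER_CUBIC)
cv2.imwrite("pics/s4.png",np.hstack([a,b]))
E
```

```text
6.525 [0.468386   0.0776505  0.29705999] 0.024724164001661598 [ 0.95025596  0.66650865 -1.07038928]
```

View pics/s4.png

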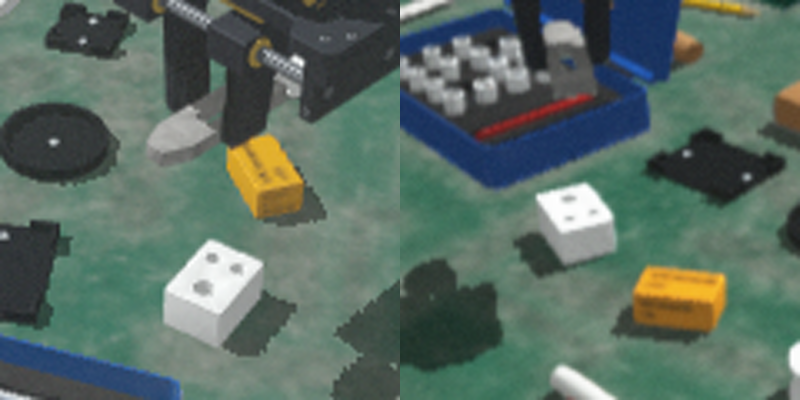

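The clamp is held level and the block is still standing where it was. Carrying the clamp to the long nest.

Emit:
{"fn": "play_rows", "kwargs": {"deltas": [[-3.2,3.7,0,0,0,0,-1],[-6.4,7.4,0,0,0,-6,-1],[-9.6,11.1,0,0,0,-14,-1],[-12.8,14.8,0,0,0,-22,-1],[-16,18.5,0,0,0,-30,-1],[-19,22.2,1,0,0,-36,-1],[-22,25.9,3,0,0,-39.7,-1],[-24,28.3,5,0,0,-39.7,-1],[-25.25,29.6,6,0,0,-39.7,-1],[-25.25,29.6,6,0,0,-39.7,-1],[-25.25,29.6,6,0,0,-39.7,-1]]}}

```text
time: 8.0
tool_pos: [0.5776, -0.2945, 0.2337]
tcp_rot: [-0.0, 0.664, 0.747, 0.0]
contact_force: [-0.2, 0.5, -1.0]
width: 0.0247
```

```bash
python3 - <<'E'
from plant import sensors, capture, regions_of
from fit import *
s=sensors.state();print(s["time"],s["tool_pos"],s["tcp_rot"],s["width"],s["contact_force"])
im=[]
for c,(x,y) in [("side",(230,110)),("scene",(280,180))]:
    p=capture(c); im.append(cv2.resize(p["color"][y:y+120,x:x+120,::-1],(400,400),interpolation=cv2.INTER_CUBIC))
    r=regions_of("strap_clamp",p)
    pickle.dump((p,r),open(f"p5{c}.pkl","wb")); print(c,[(x["p"],x["pixel"],x["mask"].sum()) for x in r])
cv2.imwrite("pics/s5.png",np.hstack(im))
E
```

```text
8.0 [ 0.57756212 -0.29452478  0.23374025] [-4.48251279e-04  6.64422083e-01  7.47357400e-01  1.04935962e-04] 0.02465347048533173 [-0.22160877  0.52357772 -0.96697229]
side [(0.47, [285.8, 144.4], np.int64(198))]
scene [(0.88, [351.9, 219.3], np.int64(327))]
```

View pics/s5.png

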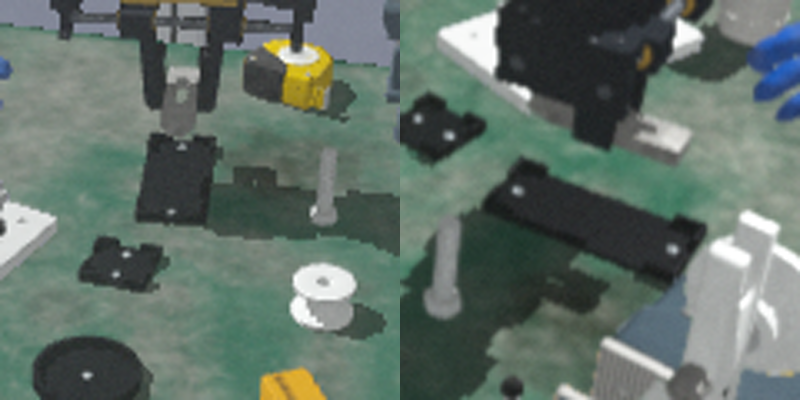

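Emit:
{"fn": "play_rows", "kwargs": {"deltas": [[0,0,2,0,0,0,-1],[0,0,4,0,0,0,-1],[0,0,5.2,0,0,0,-1],[0,0,5.8,0,0,0,-1],[0,0,6.2,0,0,0,-1],[0,0,6.2,0,0,0,-1],[0,0,6.2,0,0,0,-1]]}}

```text
time: 9.07
tool_pos: [0.578, -0.2957, 0.1723]
tcp_rot: [0.001, 0.665, 0.747, 0.0]
contact_force: [0.4, -0.2, -1.0]
width: 0.0246
```

```bash
python3 - <<'E'
from plant import sensors, capture, regions_of
from fit import *
s=sensors.state();print(s["time"],s["tool_pos"],s["tcp_rot"],s["width"],s["contact_force"])
im=[]
for c,(x,y) in [("side",(240,120)),("scene",(290,190))]:
    p=capture(c); im.append(cv2.resize(p["color"][y:y+100,x:x+100,::-1],(400,400),interpolation=cv2.INTER_CUBIC))
cv2.imwrite("pics/s6.png",np.hstack(im))
E
```

```text
9.075 [ 0.57803747 -0.29567625  0.17229966] [5.67069631e-04 6.64596859e-01 7.47201899e-01 1.23765006e-04] 0.0245509926825146 [ 0.39356174 -0.15118161 -0.98896591]
```

View pics/s6.png

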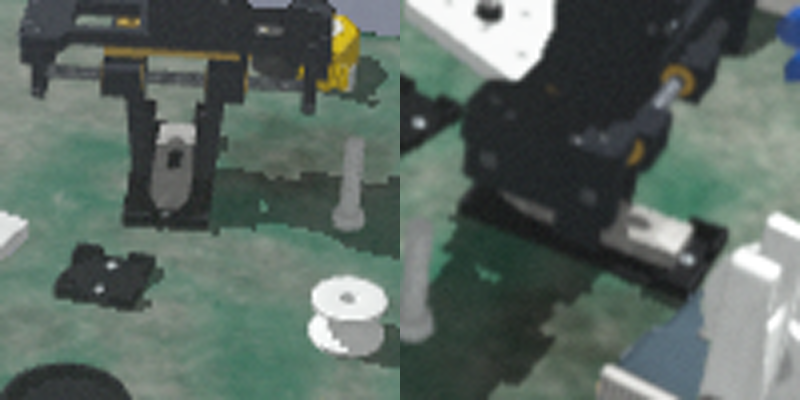

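Emit:
{"fn": "play_rows", "kwargs": {"deltas": [[0,0,0.1,0,0,0,-1],[0,0,0.1,0,0,0,-1],[0,0,0.1,0,0,0,-0.35],[0,0,0.1,0,0,0,-0.2],[0,0,0.1,0,0,0,0],[0,0,0.1,0,0,0,0],[0,0,-2,0,0,0,0],[0,0,-5,0,0,0,0.3],[0,0,-9,0,0,0,0.6],[0,0,-13,0,0,0,1],[0,0,-13,0,0,0,1]]}}

```text
time: 10.55
tool_pos: [0.5795, -0.2965, 0.3082]
tcp_rot: [0.005, 0.665, 0.747, 0.001]
contact_force: [0.6, 0.0, -0.3]
width: 0.0821
```

Emit:
{"fn": "play_rows", "kwargs": {"deltas": [[0,-1,-4,0,0,3,1],[0,-2,-8,0,0,6.7,1],[0,-3,-10,0,0,6.7,1],[0,-3,-10,0,0,6.7,1],[0,-3,-10,0,0,6.7,1]]}}

```text
time: 11.18
tool_pos: [0.5475, -0.2987, 0.3997]
tcp_rot: [-0.001, 0.707, 0.707, -0.0]
contact_force: [-0.7, 0.3, -0.1]
width: 0.0879
```

```bash
python3 - <<'E'
from plant import sensors, capture, regions_of
from fit import *
s=sensors.state();print(s["time"],s["tool_pos"],s["tcp_rot"],s["width"],s["contact_force"])
p=capture("wrist"); r=regions_of("strap_clamp",p); print([(x["p"],x["pixel"],x["mask"].sum()) for x in r])
n=regions_of("long_nest",p);print([(x["p"],x["pixel"],x["mask"].sum()) for x in n])
pickle.dump((p,r,n),open("p7.pkl","wb"))
q=unproj(p,r[0]['pixel'],.013)[0]; u,v=[int(a) for a in proj(p,[.5777,-.2955,.01])[0]]
print(u,v,q)
taper=[np.array([[x,y,z] for x,y in [(-12.5,-45),(12.5,-45),(12.5,33),(5.5,45),(-5.5,45),(-12.5,33)] for z in(3,13)])/1000]
m2=cv2.morphologyEx(r[0]['mask'].astype(np.uint8),cv2.MORPH_CLOSE,np.ones((11,11)))
f=fit(p,taper,m2.astype(float),np.array([.5777,-.2955,.117]));print('clamp',f,np.degrees(f[0][2]))
m=n[0]['mask']|(m2>0); m=cv2.morphologyEx(m.astype(np.uint8),cv2.MORPH_CLOSE,np.ones((7,7)))
f=fit(p,M['long_nest'],m.astype(float),np.array([.5777,-.2955,.117]));print('nest',f,np.degrees(f[0][2]))
u0,v0=max(u-50,0),max(v-60,0)
cv2.imwrite("pics/s7.png",cv2.resize(p["color"][v0:v0+120,u0:u0+100,::-1],(500,600),interpolation=cv2.INTER_CUBIC))
E
```

```text
11.175 [ 0.54750018 -0.29871395  0.3996964 ] [-1.35339406e-03  7.06971120e-01  7.07241075e-01 -2.54592705e-04] 0.08794824983121437 [-0.65211684  0.26470711 -0.08672037]
[(0.97, [275.8, 168.2], np.int64(936))]
[(0.55, [281.5, 166.9], np.int64(2283))]
279 170 [ 0.57243798 -0.29229365  0.013     ]
clamp (array([ 0.57673288, -0.29604335,  0.11255253]), np.float64(0.053766107726316924)) 6.4487850706010175
nest (array([ 0.57746018, -0.29581994,  0.11064008]), np.float64(0.034099844225205844)) 6.339209678166483
```

View pics/s7.png

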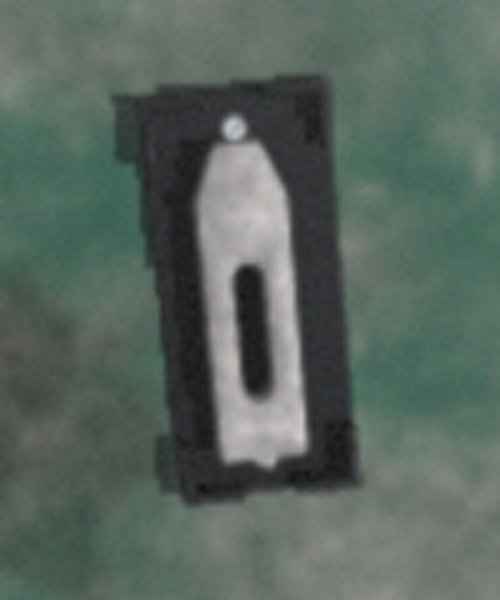

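The clamp lies 0.7 mm from the nest centre and within 0.2° of its line. Next is the block, with another look now that it's uncovered.

Emit:
{"fn": "play_rows", "kwargs": {"deltas": [[6,-1.5,0,0,0,0,1],[12,-3,2,0,0,0,1],[18,-4.5,4,0,0,0,1],[24,-6,6,0,0,0,1],[29,-7.5,9,0,0,0,1],[30.9,-7.8,9.7,0,0,0,1],[30.9,-7.8,9.7,0,0,0,1],[30.9,-7.8,9.7,0,0,0,1]]}}

```text
time: 12.32
tool_pos: [0.4704, 0.0096, 0.3048]
tcp_rot: [0.0, 0.707, 0.707, -0.0]
contact_force: [0.4, -1.1, -0.3]
width: 0.0883
```

```bash
python3 - <<'E'
from plant import sensors, capture, regions_of
from fit import *
s=sensors.state();print(s["time"],s["tool_pos"],s["tcp_rot"],s["width"],s["contact_force"])
p=capture("wrist"); r=regions_of("drilled_block",p); print([(x["p"],x["pixel"],x["mask"].sum()) for x in r])
if r:
    m2=cv2.morphologyEx(r[0]['mask'].astype(np.uint8),cv2.MORPH_CLOSE,np.ones((7,7)))
    f=fit(p,M['drilled_block'],m2.astype(float),np.array([.4635,.0783,-.37]));print(f,np.degrees(f[0][2]))
m=p['color'][40:200,190:330].min(2)>150; mm=np.zeros((384,512));mm[40:200,190:330]=m
mm=cv2.morphologyEx(mm.astype(np.uint8),cv2.MORPH_CLOSE,np.ones((13,13)))
f=fit(p,M['drilled_block'],mm.astype(float),np.array([.4635,.0783,-.37]));print(f,np.degrees(f[0][2]))
cv2.imwrite("pics/s8.png",cv2.resize(p["color"][20:230,170:350,::-1],(514,600),interpolation=cv2.INTER_CUBIC))
E
```

```text
12.325 [0.47041859 0.00964208 0.30482357] [ 2.47001866e-04  7.06956709e-01  7.07256776e-01 -5.88721721e-05] 0.08830422254571427 [ 0.37272375 -1.08999551 -0.3079284 ]
[(0.62, [252.2, 120.6], np.int64(1960))]
(array([ 0.46270053,  0.07814291, -0.36214627]), np.float64(0.057313630766316195)) -20.749452775682276
(array([ 0.46288663,  0.07869613, -0.36964921]), np.float64(0.04565489147063194)) -21.179339485592628
```

View pics/s8.png

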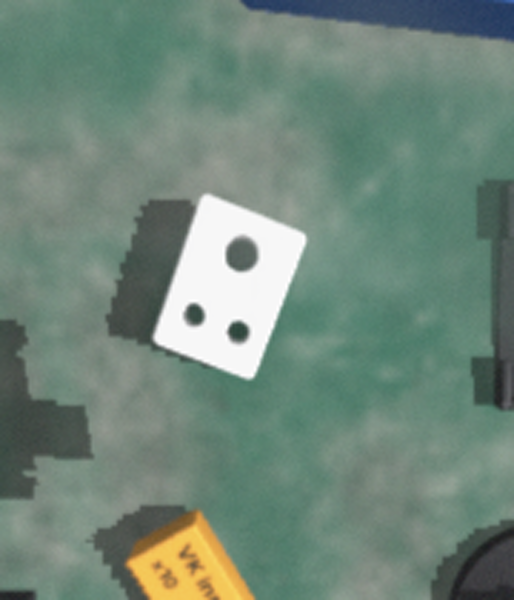

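Emit:
{"fn": "play_rows", "kwargs": {"deltas": [[4,-0.4,3,0,0,10,0.4],[6.84,-0.7,6,0,0,20,0.4],[6.84,-0.7,9,0,0,21,0.4],[6.84,-0.7,11,0,0,21,0.4],[6.84,-0.7,13,0,0,21,0.4],[6.84,-0.7,13.5,0,0,21,0.4],[6.84,-0.7,13.5,0,0,21,0.4],[6.84,-0.7,13.5,0,0,21,0],[6.84,-0.7,13.5,0,0,21,-0.4],[6.84,-0.7,13.5,0,0,21,-0.4],[6.84,-0.7,13.5,0,0,21,-0.4]], "force": 25}}

```text
time: 13.8
tool_pos: [0.4633, 0.0785, 0.1703]
tcp_rot: [0.0, 0.824, 0.566, 0.0]
contact_force: [-0.7, -0.3, 4.8]
width: 0.0358
```

```bash
python3 -c "
from h import *
print(dl((.463,.0784,.170,-21),(.5915,.0764,.173,3.3)))"
```

```text
[  4.42  12.07  -0.3  -24.3 ]
```

Emit:
{"fn": "play_rows", "kwargs": {"deltas": [[0,0,-1,0,0,0,-1],[0,0,-3,0,0,0,-1],[0,0,-6,0,0,0,-1],[1.5,4,-7,0,0,-8,-1],[3,8,-7,0,0,-16,-1],[4.4,11,-7,0,0,-24.3,-1],[4.42,12.07,-5,0,0,-24.3,-1],[4.42,12.07,-3,0,0,-24.3,-1],[4.42,12.07,-3,0,0,-24.3,-1]]}}

```text
time: 14.92
tool_pos: [0.5891, 0.0763, 0.1968]
tcp_rot: [-0.002, 0.687, 0.727, -0.002]
contact_force: [0.0, -0.0, -1.6]
width: 0.0358
```

```bash
python3 - <<'E'
from plant import sensors, capture, regions_of
from fit import *
s=sensors.state();print(s["time"],s["tool_pos"],s["tcp_rot"],s["width"],s["contact_force"])
im=[]
for c,(x,y) in [("side",(180,180)),("scene",(150,120))]:
    p=capture(c); im.append(cv2.resize(p["color"][y:y+120,x:x+120,::-1],(400,400),interpolation=cv2.INTER_CUBIC))
cv2.imwrite("pics/s9.png",np.hstack(im))
E
```

```text
14.925 [0.58910127 0.07631817 0.19684628] [-0.00226178  0.68650763  0.72711488 -0.00247185] 0.03576691352115405 [ 3.48782828e-02 -1.57456497e-03 -1.57465061e+00]
```

View pics/s9.png

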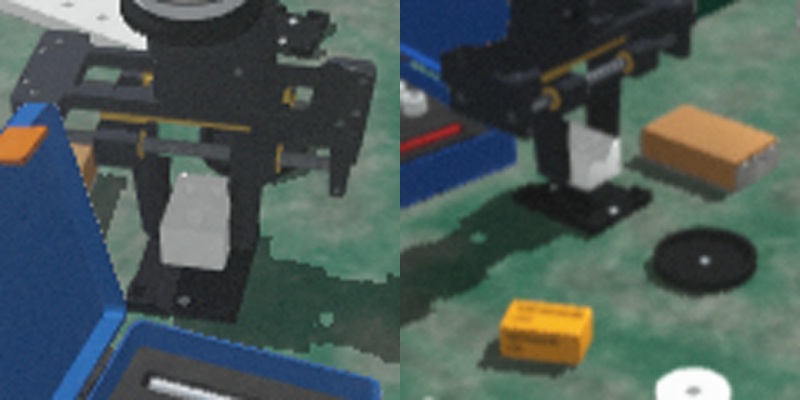

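Emit:
{"fn": "play_rows", "kwargs": {"deltas": [[0,0,1,0,0,0,-1],[0,0,2,0,0,0,-1],[0,0,2.5,0,0,0,-1],[0,0,2.65,0,0,0,-1],[0,0,2.65,0,0,0,-1]]}}

```text
time: 15.65
tool_pos: [0.5916, 0.0765, 0.1734]
tcp_rot: [0.0, 0.686, 0.727, 0.0]
contact_force: [0.4, 0.5, -0.5]
width: 0.0357
```

Emit:
{"fn": "play_rows", "kwargs": {"deltas": [[0,0,0.1,0,0,0,-1],[0,0,0.1,0,0,0,-1],[0,0,0.1,0,0,0,-0.1],[0,0,0.1,0,0,0,0.1],[0,0,0.1,0,0,0,0.25],[0,0,0.1,0,0,0,0.25],[0,0,-1.5,0,0,0,0.25],[0,0,-5,0,0,0,0.25],[-3,-2,-9,0,0,0,1],[-7.5,-5,-13,0,0,0,1],[-7.5,-5,-13,0,0,3.3,1],[-7.5,-5,-13,0,0,3.3,1]]}}

```text
time: 17.15
tool_pos: [0.546, -0.0019, 0.3053]
tcp_rot: [0.001, 0.707, 0.707, 0.001]
contact_force: [0.1, 0.7, 0.0]
width: 0.0878
```

```bash
python3 - <<'E'
from plant import sensors, capture, regions_of
from fit import *
s=sensors.state();print(s["time"],s["tool_pos"],s["tcp_rot"],s["width"],s["contact_force"])
p=capture("wrist"); r=regions_of("drilled_block",p); print([(x["p"],x["pixel"],x["mask"].sum()) for x in r])
n=regions_of("block_nest",p);print([(x["p"],x["pixel"],x["mask"].sum()) for x in n])
B=[b+[0,0,.003] for b in M['drilled_block']]
u,v=[int(a) for a in proj(p,[.5915,.0764,.015])[0]]
mm=np.zeros((384,512),np.uint8); sl=np.s_[max(v-50,0):v+50,u-45:u+45]
mm[sl]=p['color'][sl].min(2)>130; mm=cv2.morphologyEx(mm,cv2.MORPH_CLOSE,np.ones((13,13)))
k,l,st,_=cv2.connectedComponentsWithStats(mm); mm=(l==1+st[1:,4].argmax())
f=fit(p,B,mm.astype(float),np.array([.5915,.0764,.058]));print('thr',f,np.degrees(f[0][2]))
m2=cv2.morphologyEx(r[0]['mask'].astype(np.uint8),cv2.MORPH_CLOSE,np.ones((7,7)))
f=fit(p,B,m2.astype(float),np.array([.5915,.0764,.058]));print('net',f,np.degrees(f[0][2]))
m=cv2.morphologyEx((n[0]['mask']|(m2>0)|mm).astype(np.uint8),cv2.MORPH_CLOSE,np.ones((7,7)))
f=fit(p,M['block_nest']+[f[0][2]*0+b for b in []],m.astype(float),np.array([.5915,.0764,.058]));print('nest',f,np.degrees(f[0][2]))
f=fit(p,[cyl(70,0,9)],regions_of('round_nest',p)[0]['mask'].astype(float),np.array([.586,-.0445,0]),True);print('round',f)
cv2.imwrite("pics/s10.png",cv2.resize(p["color"][max(v-70,0):v+140,u-90:u+90,::-1],(514,600),interpolation=cv2.INTER_CUBIC))
E
```

```text
17.15 [ 0.54596139 -0.00189981  0.3052895 ] [0.00120184 0.70733383 0.70687773 0.00113685] 0.08777145673110215 [0.10162539 0.7458987  0.02972254]
[(0.59, [307.8, 109.3], np.int64(2224))]
[(0.82, [301.1, 102.8], np.int64(2740))]
thr (array([0.61101695, 0.07915321, 0.09044931]), np.float64(0.42538853232907237)) 5.182363664806433
net (array([0.59030063, 0.0760799 , 0.06295102]), np.float64(0.05184976429596229)) 3.606827651663526
nest (array([0.59619283, 0.07638435, 0.0762404 ]), np.float64(0.1920946059357595)) 4.36825312122678
round (array([ 0.58546389, -0.04461939,  0.        ]), np.float64(0.021820275454292572))
```

View pics/s10.png

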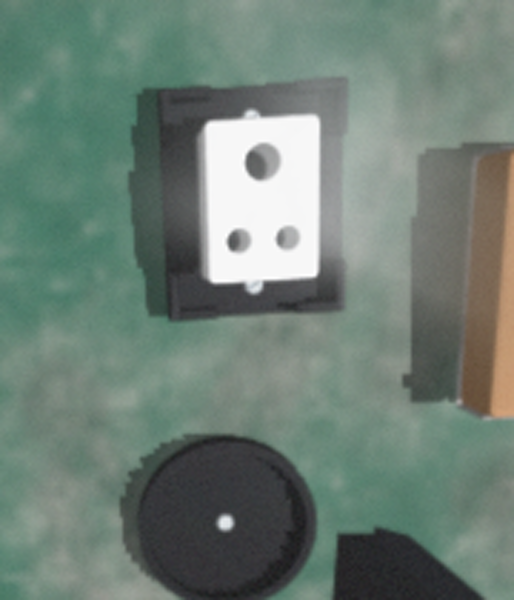

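The block sits between the two screw heads, within about 1 mm and 0.3° of its nest. Next is the pulley, gripped with the tips at 10.5 mm so that the fingers clear the rim.

Emit:
{"fn": "play_rows", "kwargs": {"deltas": [[-5,-3,2,0,0,0,0.5],[-10,-6,4,0,0,0,0.5],[-14.5,-9,6,0,0,0,0.5],[-15.05,-9.6,9,0,0,0,0.5],[-15.05,-9.6,11.5,0,0,0,0.5],[-15.05,-9.6,12.7,0,0,0,0.5],[-15.05,-9.6,12.7,0,0,0,0.5],[-15.05,-9.6,12.7,0,0,0,0.1],[-15.05,-9.6,12.7,0,0,0,-0.3],[-15.05,-9.6,12.7,0,0,0,-0.3],[-15.05,-9.6,12.7,0,0,0,-0.3]], "force": 20}}

```text
time: 18.73
tool_pos: [0.4504, -0.1519, 0.1771]
tcp_rot: [0.001, 0.707, 0.707, 0.0]
contact_force: [-0.3, 0.7, 5.2]
width: 0.0413
```

Emit:
{"fn": "play_rows", "kwargs": {"deltas": [[0,0,-1,0,0,0,-1],[0,0,-3,0,0,0,-1],[0,0,-6,0,0,0,-1],[3,4,-7,0,0,0,-1],[6,8,-7,0,0,0,-1],[9,11.5,-7,0,0,0,-1],[10.75,13.58,-6,0,0,0,-1],[10.75,13.58,-4,0,0,0,-1],[10.75,13.58,-3,0,0,0,-1],[10.75,13.58,-3,0,0,0,-1]]}}

```text
time: 19.98
tool_pos: [0.5838, -0.045, 0.2044]
tcp_rot: [-0.002, 0.707, 0.707, -0.001]
contact_force: [0.1, -0.2, -0.2]
width: 0.0414
```

```bash
python3 - <<'E'
from plant import sensors, capture, regions_of
from fit import *
s=sensors.state();print(s["time"],s["tool_pos"],s["width"],s["contact_force"])
im=[]
for c,(x,y) in [("side",(200,160)),("scene",(190,130))]:
    p=capture(c); im.append(cv2.resize(p["color"][y:y+100,x:x+100,::-1],(400,400),interpolation=cv2.INTER_CUBIC))
cv2.imwrite("pics/s11.png",np.hstack(im))
E
```

```text
19.975 [ 0.5838036  -0.04497002  0.20438411] 0.0413950069854012 [ 0.08020333 -0.16238942 -0.15234346]
```

View pics/s11.png

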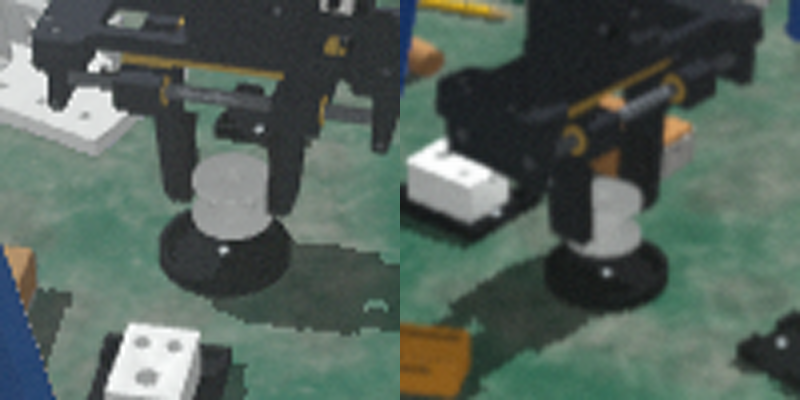

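Emit:
{"fn": "play_rows", "kwargs": {"deltas": [[0,0,1.2,0,0,0,-1],[0,0,2.2,0,0,0,-1],[0,0,2.6,0,0,0,-1],[0,0,2.7,0,0,0,-1],[0,0,2.7,0,0,0,-1],[0,0,2.7,0,0,0,0.1],[0,0,2.7,0,0,0,0.25],[0,0,2.7,0,0,0,0.4],[0,0,2.7,0,0,0,0.4],[0,0,1,0,0,0,0.4],[0,0,-2.5,0,0,0,0.4],[0,0,-6,0,0,0,0.4],[0,0,-10,0,0,0,1],[-4,0,-10,0,0,0,1],[-6.5,0,-10,0,0,0,1],[-6.5,0,-10,0,0,0,1],[-6.5,0,-10,0,0,0,1]]}}

```text
time: 22.2
tool_pos: [0.5856, -0.109, 0.3068]
tcp_rot: [0.0, 0.707, 0.707, 0.0]
contact_force: [-0.4, -0.1, 0.0]
width: 0.0885
```

```bash
python3 - <<'E'
from plant import sensors, capture, regions_of
from fit import *
s=sensors.state();print(s["time"],s["tool_pos"],s["width"],s["contact_force"])
p=capture("wrist")
r=regions_of('round_nest',p);k=regions_of('pulley',p);print([(x["p"],x["pixel"],x["mask"].sum()) for x in r],[(x["p"],x["pixel"],x["mask"].sum()) for x in k])
f=fit(p,[cyl(42,3,29)],k[0]['mask'].astype(float),np.array([.586,-.0445,0]),True);print('pulley',f)
m=cv2.morphologyEx((r[0]['mask']|k[0]['mask']).astype(np.uint8),cv2.MORPH_CLOSE,np.ones((7,7)))
f=fit(p,[cyl(70,0,9),cyl(42,3,29)],m.astype(float),np.array([.586,-.0445,0]),True);print('nest',f)
b=regions_of('bolt',p);print([(x["p"],x["pixel"],x["mask"].sum()) for x in b])
cv2.imwrite("pics/s12.png",cv2.resize(p["color"][0:250,130:380,::-1],(600,600),interpolation=cv2.INTER_CUBIC))
E
```

```text
22.2 [ 0.58561465 -0.10898163  0.30677462] 0.08845677716657366 [-0.37888977 -0.08307604  0.04620423]
[(0.74, [257.3, 122.3], np.int64(2327))] [(0.92, [260.9, 118.9], np.int64(1497))]
pulley (array([ 0.58369756, -0.04458865,  0.        ]), np.float64(0.09695469370112776))
nest (array([ 0.58538787, -0.04460909,  0.        ]), np.float64(0.020225436955232056))
[(0.77, [156.4, 314.3], np.int64(367))]
```

View pics/s12.png

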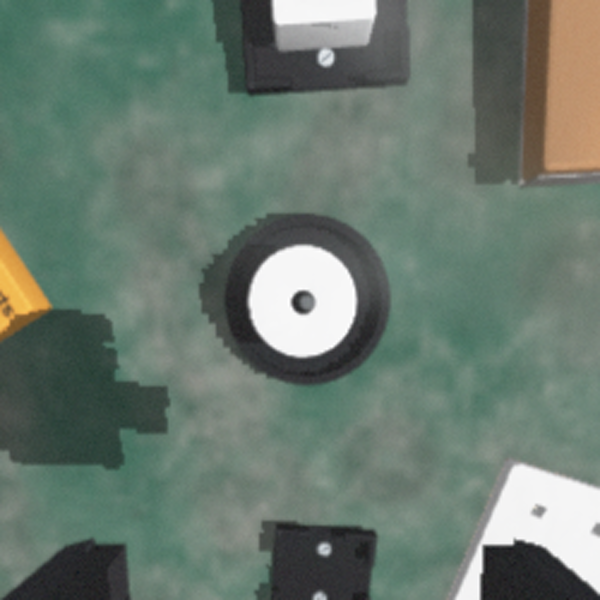

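```bash
python3 - <<'E'
from plant import capture
from fit import *
p=capture("wrist")
print(unproj(p,[130+303/2.4-.3,301/2.4-.3],.029))
y,x=np.where(p['color'][95:155,225:290].min(2)>170); q=cv2.minEnclosingCircle(np.c_[x+225,y+95].astype(np.float32)); print(q,unproj(p,q[0],.029))
E
```

```text
[[ 0.58379659 -0.04335153  0.029     ]]
((256.0, 125.5), 23.048959732055664) [[ 0.58384362 -0.04369893  0.029     ]]
```

The pulley stands about 2 mm off centre towards −x, so I'll regrasp it and move it +1.8 mm.

Emit:
{"fn": "play_rows", "kwargs": {"deltas": [[4,0,0,0,0,0,0.5],[6.5,0,2,0,0,0,0.5],[6.5,0,6,0,0,0,0.5],[6.5,0,10,0,0,0,0.5],[6.5,0,12.2,0,0,0,0.5],[6.5,0,12.7,0,0,0,0.5],[6.5,0,12.7,0,0,0,0.1],[6.5,0,12.7,0,0,0,-0.3],[6.5,0,12.7,0,0,0,-0.3],[6.5,0,12.7,0,0,0,-0.3],[6.5,0,12.4,0,0,0,-0.3],[6.5,0.18,12.4,0,0,0,-0.3],[6.5,0.18,12.4,0,0,0,-0.3],[6.5,0.18,12.7,0,0,0,-0.3],[6.5,0.18,12.7,0,0,0,-0.3]], "force": 12}}

```text
time: 24.32
tool_pos: [0.5876, -0.0444, 0.1802]
tcp_rot: [-0.0, 0.707, 0.707, -0.0]
contact_force: [-3.1, 0.7, 8.1]
width: 0.0411
```

Emit:
{"fn": "play_rows", "kwargs": {"deltas": [[0,0,0,0,0,0,0.05],[0,0,0,0,0,0,0.15],[0,0,0,0,0,0,0.25],[0,0,0,0,0,0,0.35],[0,0,0,0,0,0,0.35],[0,0,-2,0,0,0,0.35],[0,0,-6,0,0,0,0.35],[0,0,-10,0,0,0,1],[-4,0,-12.7,0,0,0,1],[-6.5,0,-12.7,0,0,0,1],[-6.5,0,-12.7,0,0,0,1],[-6.5,0,-12.7,0,0,0,1]]}}

```text
time: 25.82
tool_pos: [0.5872, -0.1089, 0.3066]
tcp_rot: [-0.0, 0.707, 0.707, 0.0]
contact_force: [0.3, 0.0, -0.2]
width: 0.0879
```

```bash
python3 - <<'E'
from plant import capture, regions_of,sensors
from fit import *
print(sensors.state()['tool_pos'],sensors.state()['time'])
p=capture("wrist")
y,x=np.where(p['color'][95:155,225:290].min(2)>170); q=cv2.minEnclosingCircle(np.c_[x+225,y+95].astype(np.float32)); print(q,unproj(p,q[0],.029))
r=regions_of('round_nest',p);k=regions_of('pulley',p)
m=cv2.morphologyEx((r[0]['mask']|k[0]['mask']).astype(np.uint8),cv2.MORPH_CLOSE,np.ones((7,7)))
f=fit(p,[cyl(70,0,9),cyl(42,3,29)],m.astype(float),np.array([.586,-.0445,0]),True);print('nest',f)
cv2.imwrite("pics/s13.png",cv2.resize(p["color"][75:175,206:306,::-1],(500,500),interpolation=cv2.INTER_CUBIC))
E
```

```text
[ 0.58724451 -0.10894494  0.30660671] 25.825
((257.0, 125.0), 23.19492530822754) [[ 0.58658296 -0.04363586  0.029     ]]
nest (array([ 0.58568819, -0.04482279,  0.        ]), np.float64(0.0278947961829792))
```

View pics/s13.png

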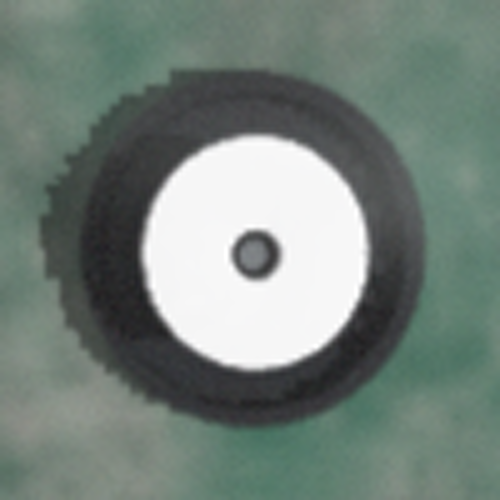

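Emit:
{"fn": "play_rows", "kwargs": {"deltas": [[-5,-4,0,0,0,0,0],[-10,-8,0,0,0,0,0],[-14.5,-11.5,0,0,0,0,0],[-16,-12.45,2,0,0,0,0],[-16,-12.45,4,0,0,0,0],[-16,-12.45,4.5,0,0,0,0],[-16,-12.45,4.5,0,0,0,0]]}}

```text
time: 26.85
tool_pos: [0.4632, -0.2687, 0.2609]
tcp_rot: [-0.001, 0.707, 0.707, -0.0]
contact_force: [0.0, -0.7, -0.2]
width: 0.044
```

```bash
python3 - <<'E'
from plant import sensors, capture, regions_of
from fit import *
s=sensors.state();print(s["time"],s["tool_pos"],s["width"],s["contact_force"])
im=[]
for c,(x,y) in [("side",(270,100)),("scene",(230,190))]:
    p=capture(c); im.append(cv2.resize(p["color"][y:y+100,x:x+100,::-1],(400,400),interpolation=cv2.INTER_CUBIC))
    print(c,proj(p,[[.4632,-.2697,0],[.4632,-.2697,.058]]),[x,y])
cv2.imwrite("pics/s14.png",np.hstack(im))
E
```

```text
26.85 [ 0.46316501 -0.26874026  0.26092818] 0.04396756347649819 [ 0.02959703 -0.65564629 -0.19455188]
side [[327.36558566 174.88211694]
 [329.18735004 154.53129877]] [270, 100]
scene [[291.73843996 271.13215047]
 [294.20450184 245.46002655]] [230, 190]
```

View pics/s14.png

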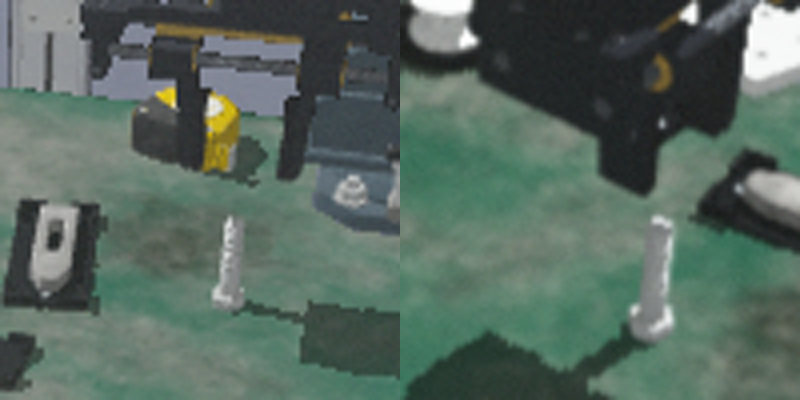

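Emit:
{"fn": "play_rows", "kwargs": {"deltas": [[0,0,3,0,0,0,0],[0,0,6,0,0,0,0],[0,0,8,0,0,0,0],[0,0,8.35,0,0,0,0],[0,0,8.35,0,0,0,-0.3],[0,0,8.35,0,0,0,-0.5],[0,0,8.35,0,0,0,-0.65],[0,0,8.35,0,0,0,-0.75],[0,0,8.35,0,0,0,-1],[0,0,8.35,0,0,0,-1],[0,0,8.35,0,0,0,-1]], "force": 20}}

```text
time: 28.32
tool_pos: [0.4633, -0.2695, 0.1784]
tcp_rot: [0.001, 0.707, 0.707, 0.0]
contact_force: [-0.5, -0.0, 6.3]
width: 0.0109
```

```bash
python3 - <<'E'
from plant import sensors, capture, regions_of
from fit import *
im=[]
for c,(x,y) in [("side",(270,100)),("scene",(230,190))]:
    p=capture(c); im.append(cv2.resize(p["color"][y:y+100,x:x+100,::-1],(400,400),interpolation=cv2.INTER_CUBIC))
cv2.imwrite("pics/s15.png",np.hstack(im))
E
```

```text
(no output)
```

View pics/s15.png

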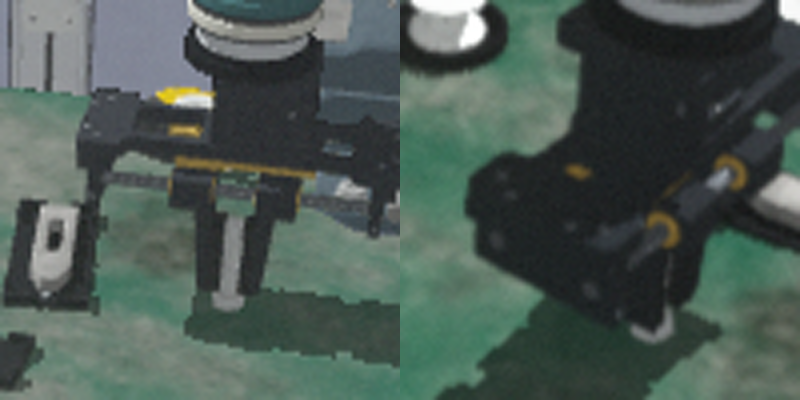

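Emit:
{"fn": "play_rows", "kwargs": {"deltas": [[0,0,-1,0,0,0,-1],[0,0,-3,0,0,0,-1],[0,0,-6,0,0,0,-1],[2.5,3.5,-8,0,0,0,-1],[5,7,-8,0,0,0,-1],[7.5,10.5,-8,0,0,0,-1],[9.75,13.1,-8,0,0,0,-1],[9.75,13.1,-6,0,0,0,-1],[9.75,13.1,-4,0,0,0,-1],[9.75,13.1,-3,0,0,0,-1],[9.75,13.1,-3,0,0,0,-1]]}}

```text
time: 29.8
tool_pos: [0.5924, -0.1723, 0.2058]
tcp_rot: [-0.002, 0.708, 0.707, -0.001]
contact_force: [0.4, 0.1, -0.5]
width: 0.0113
```

```bash
python3 - <<'E'
from plant import sensors, capture, regions_of
from fit import *
s=sensors.state();print(s["time"],s["tool_pos"],s["width"],s["contact_force"])
im=[]
for c,(x,y) in [("side",(210,120)),("scene",(240,140))]:
    p=capture(c); im.append(cv2.resize(p["color"][y:y+100,x:x+100,::-1],(400,400),interpolation=cv2.INTER_CUBIC))
cv2.imwrite("pics/s16.png",np.hstack(im))
E
```

```text
29.8 [ 0.59240632 -0.17226944  0.20575758] 0.011300072976920011 [ 0.42399571  0.12264208 -0.51824118]
```

View pics/s16.png

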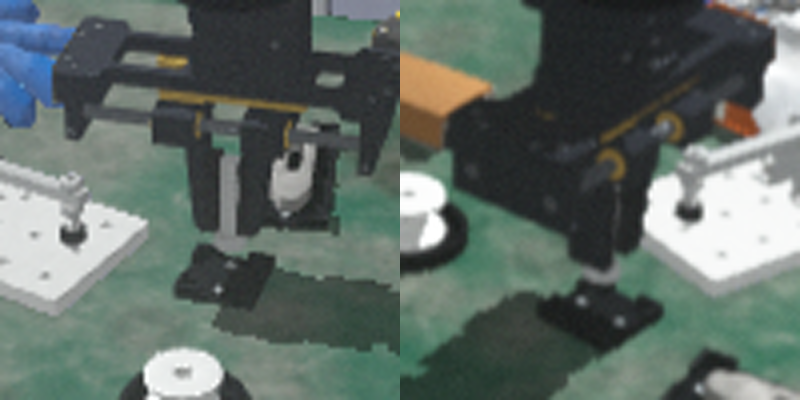

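```bash
python3 - <<'E'
from fit import *
D=pickle.load(open("d0.pkl","rb"))
def ray(p,px):
    a=unproj(p,px,0)[0]; b=unproj(p,px,.1)[0]; return a,(b-a)/np.linalg.norm(b-a)
def tri(l):
    A=0;b=0
    for p,px in l:
        o,d=ray(p,px); P=np.eye(3)-np.outer(d,d); A=A+P; b=b+P@o
    X=np.linalg.solve(A,b); return X,[np.round(proj(p,X)[0]-px,1) for p,px in l]
s,d=D['side']['pic'],D['scene']['pic']
w=pickle.load(open("d1.pkl","rb"))['pic']
print('top',tri([(s,(227.5,164.5)),(d,(312.5,178))]),'3view',tri([(s,(227.5,164.5)),(d,(312.5,178)),(w,(607*.64,142*.64))]))
print('foot',tri([(s,(228.5,178.5)),(d,(312,192.5))]))
E
```

```text
top (array([ 0.68560068, -0.16685295,  0.05855679]), [array([0.2, 0.3]), array([ 0.3, -0.3])]) 3view (array([ 0.68403961, -0.16717379,  0.0583497 ]), [array([0.9, 0.4]), array([-0. ,  0.1]), array([ 2.3, -0.2])])
foot (array([ 0.68603377, -0.16848091,  0.02039451]), [array([-0.2, -0.2]), array([-0.2,  0.2])])
```

Emit:
{"fn": "play_rows", "kwargs": {"deltas": [[0,0,1,0,0,0,-1],[0,0,1.8,0,0,0,-1],[0,0,2.3,0,0,0,-1],[0,0,2.6,0,0,0,-1],[0,0,2.6,0,0,0,-1],[0,0,2.6,0,0,0,-1]]}}

```text
time: 30.65
tool_pos: [0.5941, -0.1718, 0.1817]
tcp_rot: [0.0, 0.707, 0.707, 0.0]
contact_force: [-0.6, 0.4, -0.4]
width: 0.0114
```

```bash
python3 - <<'E'
from plant import sensors, capture, regions_of
from fit import *
s=sensors.state();print(s["time"],s["tool_pos"],s["width"],s["contact_force"])
im=[]
for c,(x,y) in [("side",(210,120)),("scene",(240,140))]:
    p=capture(c); im.append(cv2.resize(p["color"][y:y+100,x:x+100,::-1],(400,400),interpolation=cv2.INTER_CUBIC))
cv2.imwrite("pics/s17.png",np.hstack(im))
E
```

```text
30.65 [ 0.59405438 -0.17181123  0.18173912] 0.011427319242027825 [-0.63479963  0.3816081  -0.41315521]
```

View pics/s17.png

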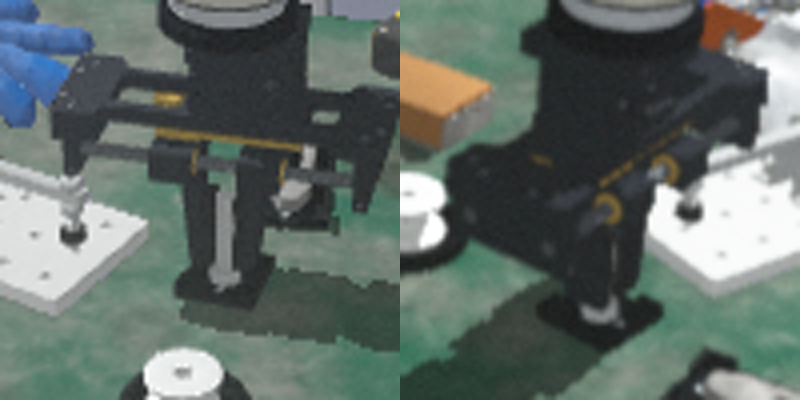

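Emit:
{"fn": "play_rows", "kwargs": {"deltas": [[0,0,0.1,0,0,0,-1],[0,0,0.1,0,0,0,-1],[0,0,0.1,0,0,0,-0.7],[0,0,0.1,0,0,0,-0.6],[0,0,0.1,0,0,0,-0.45],[0,0,0.1,0,0,0,-0.3],[0,0,0.1,0,0,0,-0.1],[0,0,0.1,0,0,0,-0.1],[0,0,-1.5,0,0,0,-0.1],[0,0,-4,0,0,0,-0.1],[0,0,-8,0,0,0,-0.1],[0,0,-12,0,0,0,0.5],[-4,-1,-15,0,0,0,1],[-7,-2,-18,0,0,0,1],[-7,-2,-18,0,0,0,1],[-7,-2,-18,0,0,0,1]]}}

```text
time: 32.75
tool_pos: [0.5737, -0.2414, 0.3617]
tcp_rot: [-0.0, 0.707, 0.707, 0.0]
contact_force: [-0.5, -0.1, -0.6]
width: 0.0873
```

```bash
python3 - <<'E'
from plant import sensors, capture, regions_of
from fit import *
s=sensors.state();print(s["time"],s["tool_pos"],s["width"],s["contact_force"])
p=capture("wrist")
r=regions_of('bolt_nest',p);k=regions_of('bolt',p);print([(x["p"],x["pixel"],x["mask"].sum()) for x in r],[(x["p"],x["pixel"],x["mask"].sum()) for x in k])
bolt=[cyl(20,3,11,6),cyl(12,11,61)]
for a in (0,.3): print('bolt',fit(p,bolt,k[0]['mask'].astype(float),np.array([.593,-.172,a])))
m=cv2.morphologyEx((r[0]['mask']|k[0]['mask']).astype(np.uint8),cv2.MORPH_CLOSE,np.ones((5,5)))
f=fit(p,M['bolt_nest']+[],m.astype(float),np.array([.593,-.172,-.07]));print('nest',f)
u,v=[int(a) for a in proj(p,[.593,-.172,.02])[0]]; print(u,v)
cv2.imwrite("pics/s18.png",cv2.resize(p["color"][max(v-50,0):v+50,u-50:u+50,::-1],(600,600),interpolation=cv2.INTER_CUBIC))
cv2.imwrite("pics/s18f.png",cv2.resize(p["color"][:,:,::-1],(800,600),interpolation=cv2.INTER_CUBIC))
E
```

```text
32.75 [ 0.57368888 -0.24137744  0.36165699] 0.08726729468135179 [-0.54428106 -0.11918575 -0.61591339]
[(0.92, [275.2, 112.0], np.int64(1342))] [(0.57, [276.1, 119.1], np.int64(211))]
bolt (array([ 0.59279851, -0.17200777, -0.28962079]), np.float64(0.08614441037078338))
bolt (array([ 0.59275209, -0.17200508,  0.75861794]), np.float64(0.08629309543722703))
nest (array([ 0.59329149, -0.17238111, -0.07401751]), np.float64(0.05089573607220666))
273 120
```

View pics/s18.png

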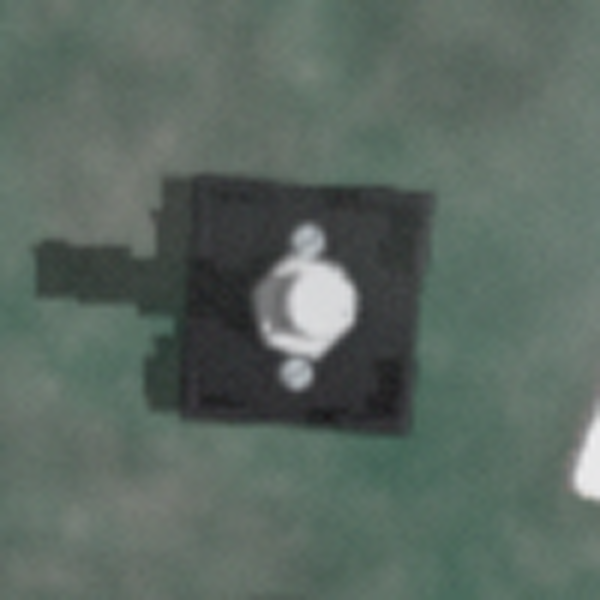

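View pics/s18f.png

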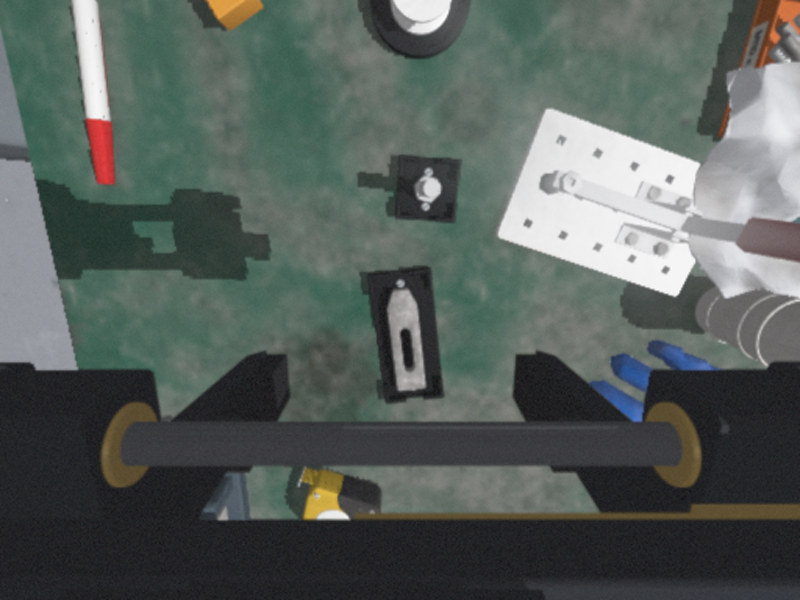

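The bolt is within 0.6 mm of centre. One last closer look at the block, from straight above.

Emit:
{"fn": "play_rows", "kwargs": {"deltas": [[6,0.4,0,0,0,0,1],[12,0.8,0,0,0,0,1],[18,1.2,1,0,0,0,1],[23,1.7,3,0,0,0,1],[25,1.7,5,0,0,0,1],[25,1.7,5,0,0,0,1],[25,1.7,5,0,0,0,1]]}}

```text
time: 33.78
tool_pos: [0.591, 0.0073, 0.3116]
tcp_rot: [0.0, 0.707, 0.707, -0.0]
contact_force: [0.4, 0.2, 0.0]
width: 0.0883
```

```bash
python3 - <<'E'
from plant import sensors, capture, regions_of
from fit import *
s=sensors.state();print(s["time"],s["tool_pos"])
p=capture("wrist"); r=regions_of("drilled_block",p); n=regions_of("block_nest",p)
B=[b+[0,0,.003] for b in M['drilled_block']]
m2=cv2.morphologyEx(r[0]['mask'].astype(np.uint8),cv2.MORPH_CLOSE,np.ones((7,7)))
f=fit(p,B,m2.astype(float),np.array([.5915,.0764,.058]));print('net',f,np.degrees(f[0][2]))
m=cv2.morphologyEx((n[0]['mask']|(m2>0)).astype(np.uint8),cv2.MORPH_CLOSE,np.ones((7,7)))
g=fit(p,M['block_nest'],m.astype(float),np.array([.5915,.0764,.058]));print('nest',g,np.degrees(g[0][2]))
u,v=[int(a) for a in proj(p,[.5915,.0764,.015])[0]]
c=p["color"][max(v-60,0):v+60,u-60:u+60,::-1]; print(u,v)
c=cv2.resize(c,(600,600),interpolation=cv2.INTER_CUBIC)
for pose,parts,col in [(f[0],B,(0,0,255)),(g[0],M['block_nest'],(255,255,0))]:
    q=render(p,parts,pose,(u-60,max(v-60,0),u+60,v+60)); k,_=cv2.findContours((cv2.resize(q,(600,600))>.5).astype(np.uint8),0,2); cv2.drawContours(c,k,-1,col,1)
cv2.imwrite("pics/s19.png",c)
E
```

```text
33.775 [0.59104238 0.00727573 0.31159044]
net (array([ 0.5915,  0.0764, -0.142 ]), np.float64(1.0)) -8.13600069085769
nest (array([0.59161342, 0.07627096, 0.06648465]), np.float64(0.9409771639507628)) 3.8092896238241405
258 120
```

View pics/s19.png

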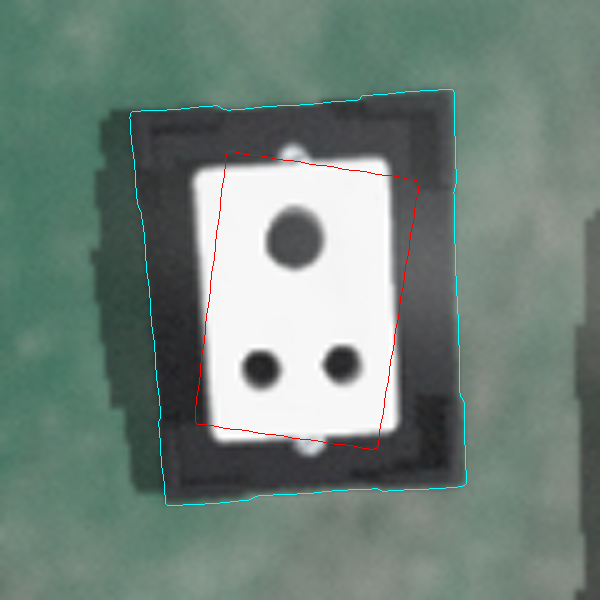

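```bash
python3 - <<'E'
from plant import sensors, capture, order
import cv2
p=capture("scene"); cv2.imwrite("pics/end.png",cv2.resize(p["color"][100:310,110:390,::-1],(800,600),interpolation=cv2.INTER_CUBIC))
E
```

```text
(no output)
```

View pics/end.png

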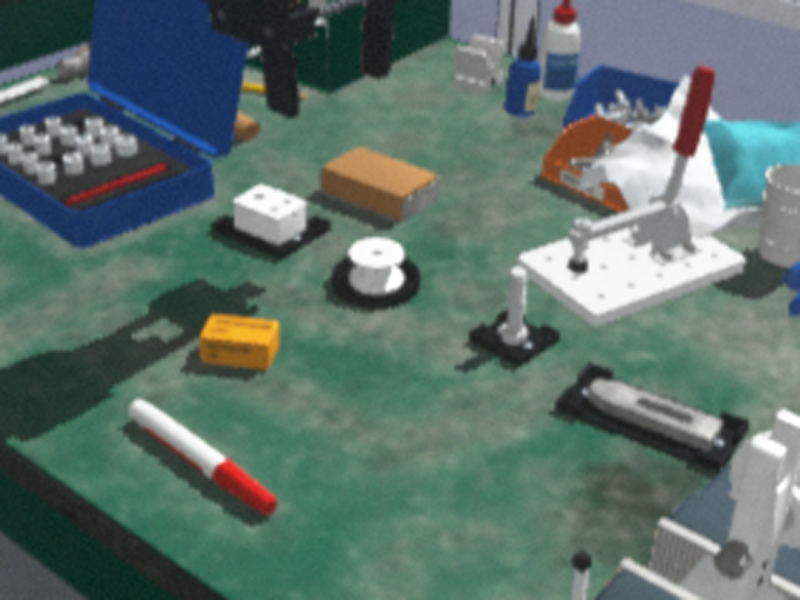

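All four parts sit flat in their nests, and the carton and sanding block look untouched. Handing in.

```bash
python3 -c "
from plant import order
print(order.job_done())"
```

```text
the job is handed in; nothing more can be done
None
```

All four parts are in their nests and the job is handed in, at about 34 s on the clock with the arm clear of everything. I lifted the clamp straight off first, and the block stayed in place. Block, pulley and bolt followed.

My last camera checks showed:

| Part | Offset from nest centre | Alignment |
|---|---|---|
| Strap clamp | about 0.7 mm | within about 0.2° |
| Drilled block | 0.5–1 mm | within about 0.3° |
| Pulley | about 1–1.5 mm | round, none needed |
| Bolt, upright on its head | about 0.6 mm | any way round |

- **Pulley:** it first landed about 2 mm off centre, so I regrasped it and moved it 1.8 mm.
- **Block:** in the last picture the network's outline of the block and the fit to it failed. The block figures come from corner and screw positions I read off that picture by hand, and they match the earlier fit. An earlier brightness-based fit also disagreed, and I set it aside because glare had spoiled it.
- **Carton and sanding block:** the final scene picture shows them where they were. I checked this by eye and did not measure it.

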